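# Put the spice drawer back in order

## Robot

A 6-joint arm with a two-finger parallel gripper is mounted at the origin on the work surface. World frame = base frame: x ahead of the robot, y to its left, z up, the work surface at z = 0. Lengths are in m, angles in rad, forces in N, time in s.
With the tool pointing down it reaches from about 0.35 to 0.975 m from the base axis. Payload 4.9 kg.
Tool frame: the origin (TCP) lies midway between the tips of the shut fingers; the grasp point (between the pads) lies ctrl.grip_depth behind it (ctrl.grip_depth is the distance from the TCP to the grasp point, in m); z points along the fingers, y is the line along which they close (so a half turn about z gives the same grasp; the last joint's range is limited). The gripper opens to 85 mm and grips with 20 to 120 N. Pads are 22 mm wide; open, the fingers measure 114 mm over their backs; the gripper's body (76 mm by 85 mm) begins 54 mm behind the grasp point. The pads swing forward as they close: fully open they stand 13 mm farther back than shut.
Start: joints at [-1.362, 0.053, 1.613, -0, 1.476, -0.119], TCP at [0.201, -0.592, 0.231] pointing down, gripper open.
Joint ranges: [-3.01, 3.01], [-1.01, 2.22], [0.06, 2.58], [-1.02, 4.17], [0.09, 2.62], [-3.14, 3.14]. Speed limits (rad/s): [2.57, 2.57, 3.14, 3.14, 3.14, 3.14].

## Interface

Orientations are given as a rotation vector (axis times angle).
In Python, from station import ctrl, get_image, camera_model gives the robot as it stands. The module is installed in compiled form; this text tells all that it offers.
- The arm moves only by the shell command python3 -m crank 'ROWS' [FORCE]. ROWS is JSON, a list of rows, each a list of 7 numbers: the shift along the tool's x, y, z in mm, then the turn, a rotation vector about the tool's x, y, z in rad, then the opening, from -1 (shut) to 1 (fully open). A call has exactly 10 rows; each row shifts and turns the commanded pose from where the row before left it, along the tool's axes as they then stand; what a row does not reach is not made up. A row lasts 1/12 s, in which the tool goes at most 41.7 mm and 7.16 degrees, less where a joint would pass 70% of its speed; a pose out of reach is approached as far as the arm can. A call with a gripper value outside its range is refused whole. The fingers move at their own pace and stop on an object; FORCE is the grip in N (left out, the last holds). Time passes only in rows, so rows that do not move let the fingers close, or fill a call up. It gives the time, the measured TCP pose, the force, the opening and the grip force at its end, in the units of the state.
- ctrl.get_obs(): the state, without advancing time (a new reading comes with each control period).
- get_image(name): name is "scene" or "top"; returns the picture (420x560x3 uint8, red, green, blue); there is no depth.
- camera_model(name): a dict with "vertical_fov" (degrees; the focal length in pixels is half the picture's height over the tangent of half this angle, whatever the lens; pixels are square), "cx", "cy" (the principal point, pixels), "k1" (the pictures are not rectified: a ray, as slopes to the right and down, at radius r is drawn at 1 + k1 r^2 times it, then the intrinsics apply), "R" (3x3) and "t" (3): a world point X has camera coordinates R X + t. Camera axes: x right, y down, z forward; pixel columns grow to the right and rows downward; lengths in m; the calibration is good to about 2 mm. A picture is of the moment at which its call begins. camera_model takes no time and is no camera call.
- ctrl.finish_job(): hands the job in; it is judged then, once.
The state is a dict: "t": time; "q": joint angles; "dq": joint speeds; "effort": joint torques, N m; "tool_pos": TCP position; "tool_rot": TCP orientation; "contact_force": force on the tool from outside, world axes, zero at the start; "wrist_torque": the same for the moment, N m; "opening": finger opening in m; "grip_force": force on a finger pad.
Only numpy, scipy, OpenCV 4.12 (cv2) and the standard library are available. Lean on these libraries where they do the work, as an engineer would, in place of code of your own. Each camera call takes 0.05 s, during which the arm holds its last target. There are 200 camera calls.

## Task

Cooking is over: slide the drawer's plain ash board to the front by pressing on it and dragging, lay every full spice jar that is out on the worktop flat into a free slot of the insert, then slide the board fully back over the jars. Lay the empty jars in the grey refill tray, and seat the black measuring spoon set flat in its shaped pocket in the front of the drawer. Leave the jars already in their slots, the bowl, the funnel and everything else where they are.

Things in the scene. Friction and masses are not known exactly. Their poses are not given: they have to be found in the camera images.
- drawer: pale birch drawer box, fixed on the worktop, outside 312 (x) x 376 (y) x 70 mm high, walls 12 mm; x axis points to its back half (away from the robot), y left; origin: centre of its underside. Inside, the back half (x 0 to 144 mm) has the four jar slots, the front half (x -144 to 0 mm) the spoon pocket on the left and, right of a low divider at y = -18 mm, a compartment with bowl and funnel; pale ash ribs on a dark grey lining
- board (a joint): how far (m) the plain ash sliding board has been slid towards the front (drawer's -x): 0 = fully back over the jar slots, 0.142 = stop at the front, slots clear and the front half covered. No handle and no reachable edge: press on its top and drag. It runs with about 2 N of friction and stays where left
- board_top (a point): centre of the top face of the sliding board, which is 144 mm (drawer x) x 349 mm (drawer y) x 9 mm thick and rides on ledges with its top flush with the drawer walls, 70 mm above the worktop; moves with the board
- slot1: leftmost of the four slots of the ash insert, in the back half of the drawer, askew (x axis along the slot, 22 degrees left of the drawer's x): a pocket 98 x 46 mm, 14 mm deep, for one jar lying flat, lid either way; the slots are 80 mm apart along the drawer's y; origin: centre of the slot's floor, 14 mm above the worktop, z up. Ribs between slots 28 mm wide. The sliding board passes 7 mm over seated jars
- slot2: the second slot from the left, like slot1
- slot3: the third slot from the left, like slot1
- slot4: the rightmost slot from the left, like slot1
- full1_mid (a point): full jar, yellow contents, out on the worktop (may be absent): square clear-glass spice jar with a round steel screw lid, 92 long x 40 x 40 mm, lying on its side; this point is its middle (half-way along, 20 mm up); x axis runs along it towards the lid; the glass body reaches from 46 mm behind this point to 22 mm ahead of it, the lid (37 mm across) from 28 to 46 mm ahead
- full2_mid (a point): full jar, green contents, out on the worktop (may be absent): same jar and axes as full1_mid
- empty1_mid (a point): empty jar, clear with nothing in it, out on the worktop (may be absent): same jar and axes as full1_mid
- empty2_mid (a point): empty jar, clear with nothing in it, out on the worktop (may be absent): same jar and axes as full1_mid
- stored1_mid (a point): full jar, black contents, already put away in a slot (may be absent): same jar and axes as full1_mid
- stored2_mid (a point): full jar, brown contents, already put away in a slot (may be absent): same jar and axes as full1_mid
- stored3_mid (a point): full jar, ochre contents, already put away in a slot (may be absent): same jar and axes as full1_mid
- stored4_mid (a point): full jar, dark red contents, already put away in a slot (may be absent): same jar and axes as full1_mid
- tray: grey refill tray, fixed on the worktop, open box 116 (x) x 200 (y) x 25 mm high, walls and floor 5 mm; origin: centre of its underside. Takes two jars lying along x side by side, 45 mm either side of its middle
- spoons_grip (a point): set of nested matte black aluminium double-ended measuring spoons, magnetically held together as one rigid piece 130 x 42 x 20 mm: x axis runs along it to the round end (42 mm diameter, its centre 43 mm ahead), the other end is oblong (44 long x 26 wide, its centre 44 mm behind); this point is the middle of the flat handles between them (44 mm long, 16 wide, from 10 to 20 mm above the underside), 15 mm above the underside; both ends are 20 mm tall and rest flat
- pocket: shaped pocket for the spoon set in the left of the drawer's front half: a seat 48 mm wide for the round end (towards its +x) and one 32 mm wide for the oblong end (towards its -x), 136 mm inside from end to end, seats 9 mm deep, open finger room between the seats (66 mm); x axis along it (to the drawer's left), z up; origin: centre of its floor, 14 mm above the worktop; when seated the spoon set's middle lies over it
- bowl: small grey ceramic pinch bowl, 72 mm across, 30 high, in the right of the drawer's front half; to be left alone; origin: centre of its underside
- funnel: pale hard silicone funnel standing mouth down, 60 mm across, 42 high, in the right of the drawer's front half; to be left alone; origin: centre of its underside
- mill: wooden pepper mill, 56 mm across, 152 high; to be left alone; origin: centre of its underside
- salt: white ceramic salt pot, 80 mm across, 55 high; to be left alone; origin: centre of its underside
- oil: green glass oil bottle, 60 mm across, 200 high; to be left alone; origin: centre of its underside
- mortar: marble mortar, 100 mm across, 60 high; to be left alone; origin: centre of its underside
Things that resemble listed ones, but are neither listed nor needed, are in the scene too. Leave any purple look-alike of the part that bears full1_mid alone.

How it is judged:
By the outcome, as a careful person would: the job done as asked, in the order asked, and still so for the second after the job is handed in, with the robot touching nothing.
Of stored1, stored2, stored3, stored4 only 1 to 2 are there at a start; the rules pass over those that are not, and their reading is None.
Of full1, full2, empty1, empty2 only 3 to 4 are there at a start; the rules pass over those that are not, and their reading is None.
At some moment in a run one of spoons, empty1, empty2 may be knocked a few centimetres aside while the robot is not near it.
Once in a run the grip may slacken for a moment while it holds something.
It also fails if it takes over 210 s, if anything falls off the work surface, if the arm or the gripper's body presses on something with over 40 N, if the wrist force passes 120 N, or if a joint passes its speed limit or range.

## Working session

There is one attempt and no reset: what is moved stays moved. The work goes in short steps, Python scripts to look and compute and a shell command to move; the robot and the scene stay as the last step left them, time stands still between calls to the robot, and variables do not carry over. Pictures are saved under pics/ and viewed, at most 14 in all, crops included, and the job is handed in when it is done.

```bash
mkdir -p pics
cat > h.py <<'E'
import numpy as np, cv2
from station import ctrl,get_image,camera_model
def snap(n,f):
    im=get_image(n); cv2.imwrite('pics/'+f,im[:,:,::-1]); return im
def ray(n,u,v):
    m=camera_model(n); f=210/np.tan(np.radians(m['vertical_fov'])/2)
    d=np.array([(u-m['cx'])/f,(v-m['cy'])/f]); s=d.copy()
    for _ in range(30): s=d/(1+m['k1']*(s@s))
    R=np.array(m['R']);t=np.array(m['t'])
    w=R.T@np.array([s[0],s[1],1]); return -R.T@t,w/np.linalg.norm(w)
def onz(n,u,v,z):
    c,w=ray(n,u,v); return c+w*(z-c[2])/w[2]
def tri(a,b):
    c1,w1=ray('scene',*a);c2,w2=ray('top',*b)
    A=np.stack([w1,-w2],1); s=np.linalg.lstsq(A,c2-c1,rcond=None)[0]
    p=c1+s[0]*w1;q=c2+s[1]*w2
    return (p+q)/2,np.linalg.norm(p-q)
def proj(n,X):
    m=camera_model(n); f=210/np.tan(np.radians(m['vertical_fov'])/2)
    c=np.array(m['R'])@np.array(X)+np.array(m['t']); s=c[:2]/c[2]
    s=s*(1+m['k1']*(s@s)); return s*f+[m['cx'],m['cy']]
E
python3 - <<'E'
from h import *
for n in('scene','top'):
    snap(n,n+'0.png'); print(camera_model(n))
print(ctrl.get_obs(),ctrl.grip_depth)
E
```

```text
{'vertical_fov': 43.582139676299576, 'cx': 275.6603450802497, 'cy': 207.7405742094319, 'k1': 0.0599385208934719, 'R': array([[ 0.41898954,  0.90791856,  0.01147418],
       [ 0.49696902, -0.21873039, -0.83974925],
       [-0.75991418,  0.35754847, -0.54285314]]), 't': array([-0.23679701, -0.19003721,  1.60098759])}
{'vertical_fov': 46.3681020456998, 'cx': 287.82899515420064, 'cy': 204.55546279355409, 'k1': -0.14176618994492068, 'R': array([[-1.21421672e-03, -9.99974025e-01,  7.10453574e-03],
       [-9.97878010e-01,  7.49104889e-04, -6.51069612e-02],
       [ 6.50999480e-02, -7.16851394e-03, -9.97853000e-01]]), 't': array([0.02596921, 0.55258193, 1.13626909])}
{'t': 0.1, 'q': array([-1.36201966e+00,  5.33090294e-02,  1.61417098e+00,  7.48552689e-06,
        1.47595376e+00, -1.19004725e-01]), 'dq': array([ 2.25326561e-04, -5.22585718e-06, -1.98785329e-03, -5.33253449e-04,
       -1.23822271e-03,  4.66535512e-04]), 'effort': array([ 1.71995166e-04, -3.94905710e+01, -3.71361351e+01, -1.52842981e-04,
        3.95689261e-03, -1.48895552e-06]), 'tool_pos': array([ 0.20109798, -0.59117607,  0.23016612]), 'tool_rot': array([-3.09768041e+00, -5.12274701e-01,  1.18005523e-04]), 'contact_force': array([-0.12208332, -0.015163  ,  0.2631451 ]), 'wrist_torque': array([-0.02562725,  0.02663438,  0.00012102]), 'grip_force': 0.0, 'opening': 0.08545968374167508} 0.0187
```

View pics/scene0.png

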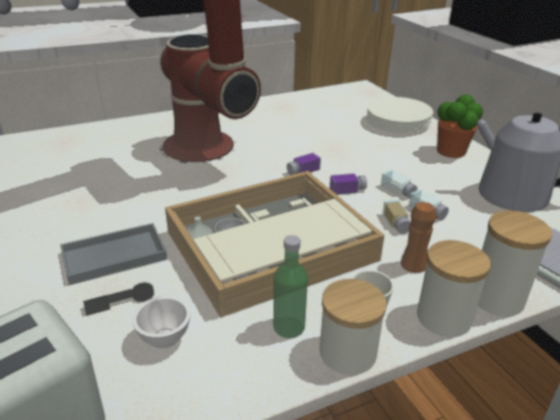

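View pics/top0.png

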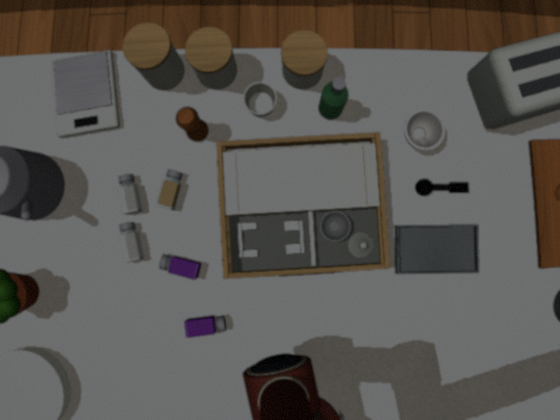

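Scene: the drawer is at (302,205) in top view, with the board back at (300,180). The tray is at (437,249), and the black spoons are at (442,187) with the round end left at (424,187).

Jar candidates in top view:
- Yellowish jar, (171,190)
- Two clear jars, (130,195) and (132,243)
- Two purple look-alikes, (183,267) and (205,326), to be left alone

I'll check these in one close crop.

Run:
```python
import cv2,numpy as np
t=cv2.imread('pics/top0.png')[155:345,100:240]; s=cv2.imread('pics/scene0.png')[140:250,270:460]
t=cv2.resize(t,None,fx=3,fy=3,interpolation=2); s=cv2.resize(s,None,fx=2,fy=2,interpolation=2)
t=np.clip(t*1.5,0,255).astype('uint8')
o=np.zeros((570,800,3),'uint8');o[:,:420]=t;o[:220,420:]=s
cv2.imwrite('pics/crop1.png',o)
```

```text
(no output)
```

View pics/crop1.png

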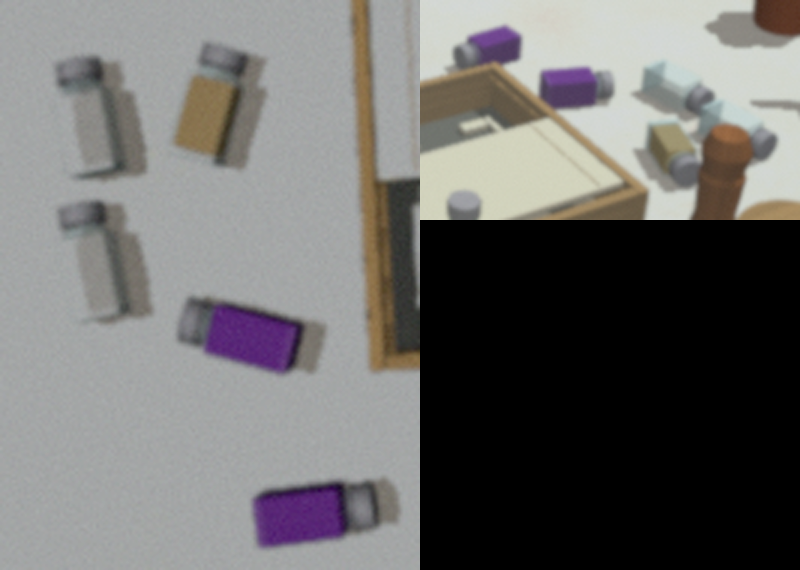

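Confirmed: the yellow jar at (171,190) is full1, the two clear ones are the empties, and the purple ones are look-alikes. There is no green jar out. Next I'll measure.

```bash
cat > m.py <<'E'
from h import *
t=cv2.imread('pics/top0.png');s=cv2.imread('pics/scene0.png')
hs=cv2.cvtColor(t,cv2.COLOR_BGR2HSV)
def blobs(m,a=60):
    n,l,st,c=cv2.connectedComponentsWithStats(m.astype('uint8'))
    return [(np.where(l==i),st[i]) for i in range(1,n) if st[i,4]>a]
# drawer rim
m=((hs[...,1]>95)&(hs[...,0]>8)&(hs[...,0]<25)); m[:115]=0;m[300:]=0;m[:,:195]=0;m[:,410:]=0
ys,xs=np.where(cv2.morphologyEx(m.astype('uint8'),cv2.MORPH_CLOSE,np.ones((5,5))))
cn=max(cv2.findContours(cv2.morphologyEx(m.astype('uint8'),cv2.MORPH_CLOSE,np.ones((5,5))),0,1)[0],key=cv2.contourArea)
hull=cv2.convexHull(cn); 
P=np.array([onz('top',*p[0],.07)[:2] for p in hull])
r=cv2.minAreaRect((P*1000).astype('float32'));print('drawer',r)
for name,(x0,x1,y0,y1) in dict(tray=(390,485,220,278),spoons=(410,475,172,205)).items():
    g=t[y0:y1,x0:x1].max(2); mm=g<(110 if name=='tray' else 60)
    b=max(blobs(mm,20),key=lambda b:b[1][4]); pts=np.stack([b[0][1]+x0,b[0][0]+y0],1)
    z=.025 if name=='tray' else .018
    cn=cv2.convexHull(pts.astype('int32'))
    Q=np.array([onz('top',*map(float,p[0]),z)[:2] for p in cn])*1000
    print(name,cv2.minAreaRect(Q.astype('float32')),b[1])
m=((hs[...,1]>70)&(hs[...,0]>12)&(hs[...,0]<30));m[:,:150]=0;m[:,195:]=0;m[:165]=0;m[220:]=0
b=max(blobs(m,20),key=lambda b:b[1][4]);pts=np.stack(b[0][::-1],1)
print('yellow',cv2.minAreaRect((np.array([onz('top',*map(float,p),.036)[:2] for p in pts])*1000).astype('float32')),pts.mean(0))
T=lambda u,v:(100+u/3,155+v/3)
S=lambda u,v:(270+(u-420)/2,140+v/2)
for n,lid,end in [('full1',(223,50),(196,156)),('e_far',(79,68),(97,172)),('e_near',(82,212),(101,316))]:
    print(n,'lid@z30',onz('top',*T(*lid),.03)*1000,'end top edge@40',onz('top',*T(*end),.04)*1000)
print('tri lids',tri(S(684,166),T(223,58)),tri(S(763,144),T(79,72)),tri(S(702,97),T(82,216)))
E
python3 m.py
```

```text
drawer ((549.7769165039062, -7.4427032470703125), (309.50372314453125, 372.2139587402344), 3.290907382965088)
tray ((447.8316650390625, -326.34228515625), (224.8131103515625, 134.5897216796875), 89.78448486328125) [   0    0   93   58 4743]
spoons ((594.6173706054688, -343.84466552734375), (38.4504508972168, 131.3539581298828), 0.22414760291576385) [  5   7  54  17 554]
yellow ((578.1720581054688, 303.51666259765625), (38.300899505615234, 54.525238037109375), 74.72455596923828) [168.81989247 193.19354839]
full1 lid@z30 [629.64628756 292.73894628  30.        ] end top edge@40 [545.6851496  310.37104006  40.        ]
e_far lid@z30 [615.98901836 408.31497161  30.        ] end top edge@40 [533.23607994 388.7581885   40.        ]
e_near lid@z30 [502.28843546 403.48567591  30.        ] end top edge@40 [421.51479972 384.07247737  40.        ]
tri lids (array([0.62411076, 0.2940174 , 0.02443508]), np.float64(0.0002948704586469006)) (array([0.6153987 , 0.41410177, 0.01741202]), np.float64(0.003881463744622975)) (array([0.50090256, 0.40881338, 0.02192148]), np.float64(0.006126360294231818))
```

```bash
cat >> h.py <<'E'
from scipy.spatial.transform import Rotation as Ro
def plan(p,yaw,o=None):
    "turn about tool z first, then shift in tool axes (mm)"
    o=o or ctrl.get_obs(); R=Ro.from_rotvec(o['tool_rot']).as_matrix()
    y0=np.arctan2(R[1,0],R[0,0]); dt=y0-yaw
    x=np.array([np.cos(yaw),np.sin(yaw),0]);y=np.array([np.sin(yaw),-np.cos(yaw),0])
    d=(np.array(p)-o['tool_pos'])*1000
    print('turn %.3f  shift x %.1f y %.1f z(down) %.1f'%(dt,d@x,d@y,-d[2]),'tilt',np.round(R[:,2],3))
D0=np.array([.550,-.0074]);YD=.0574
def dr(x,y,z=0):
    c,s=np.cos(YD),np.sin(YD); return np.array([D0[0]+c*x-s*y,D0[1]+s*x+c*y,z])
E
python3 -c "
from h import *
plan(dr(.072,0,.1),YD)
for x,y in((-.156,.188),(-.156,-.188),(.156,.188),(.156,-.188)):
  print(proj('top',dr(x,y,.07)),proj('scene',dr(x,y,.07)))
for n,q in(('scene',(0,0)),):pass
"
```

```text
turn 0.270  shift x 453.8 y -562.8 z(down) 130.2 tilt [-0.     0.002 -1.   ]
[222.83644422 278.56306581] [307.29976056 169.99600142]
[390.0007306  268.38307884] [163.59766017 206.4501424 ]
[215.97084038 140.73258369] [384.09935968 234.0908638 ]
[380.21898969 131.63100875] [217.71904654 289.57730267]
```

```bash
cat > ov.py <<'E'
from h import *
import sys
t=cv2.imread(sys.argv[1]);s=cv2.imread(sys.argv[2])
C=[(-.156,.188),(-.156,-.188),(.156,-.188),(.156,.188)]
k=3
o=np.zeros((600,800,3),'uint8')
a=cv2.resize(t[120:285,205:395],None,fx=k,fy=k,interpolation=2);a=np.clip(a*1.5,0,255).astype('uint8')
cv2.polylines(a,[np.int32([(proj('top',dr(*c,.07))-[205,120]+.5)*k for c in C])],True,(0,0,255))
o[:495,:570]=a
for i,c in enumerate(C):
    u=proj('scene',dr(*c,.07));x,y=np.int32(u)-14
    b=cv2.resize(s[y:y+29,x:x+29],(150,150),interpolation=2)
    q=np.int32((u-[x,y]+.5)*150/29);cv2.drawMarker(b,tuple(int(v) for v in q),(0,0,255),0,10)
    o[i*150:i*150+150,600:750]=b
cv2.imwrite('pics/'+sys.argv[3],o)
E
python3 ov.py pics/top0.png pics/scene0.png ov1.png
```

```text
(no output)
```

View pics/ov1.png

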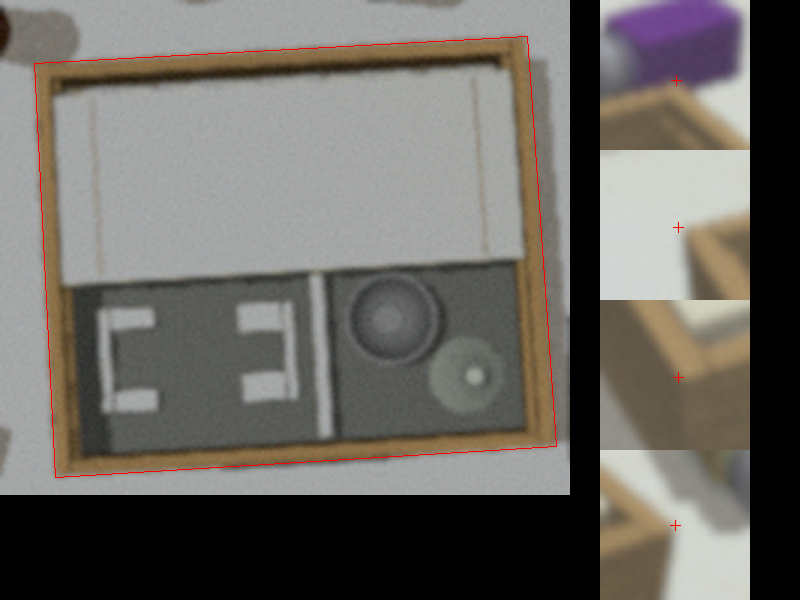

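The outline fits to within about 2 mm. The pocket seats show at crop (125,360) and (268,352). I'll move to above the board with the fingers shut.

```bash
python3 -m crank '[[0,0,0,0,0,0.09,-1],[0,0,0,0,0,0.09,-1],[0,0,0,0,0,0.09,-1],[25,-31,0,0,0,0,-1],[25,-31,0,0,0,0,-1],[25,-31,0,0,0,0,-1],[25,-31,0,0,0,0,-1],[25,-31,0,0,0,0,-1],[25,-31,0,0,0,0,-1],[25,-31,0,0,0,0,-1]]' 60
python3 -m crank '[[25,-31,0,0,0,0,-1],[25,-31,0,0,0,0,-1],[25,-31,0,0,0,0,-1],[25,-31,0,0,0,0,-1],[25,-31,0,0,0,0,-1],[25,-31,0,0,0,0,-1],[25,-31,20,0,0,0,-1],[25,-31,20,0,0,0,-1],[25,-31,20,0,0,0,-1],[25,-31,20,0,0,0,-1]]'
python3 -c "
from h import *
plan(dr(.072,0,.075),YD)"
```

```text
t: 0.93
tool_pos: [0.3639, -0.363, 0.2308]
tool_rot: [-3.14, -0.09, 0.0]
contact_force: [0.6, -0.4, 0.5]
opening: 0.0001
grip_force: 0.0
t: 1.77
tool_pos: [0.5896, -0.0475, 0.1553]
tool_rot: [3.14, 0.091, -0.0]
contact_force: [0.6, -0.8, 0.7]
opening: -0.0001
grip_force: 0.0
turn 0.001  shift x 34.8 y -42.3 z(down) 80.3 tilt [-0. -0. -1.]
```

```bash
python3 -m crank '[[15,-18,10,0,0,0,-1],[14,-18,10,0,0,0,-1],[0,0,15,0,0,0,-1],[0,0,15,0,0,0,-1],[0,0,10,0,0,0,-1],[0,0,8,0,0,0,-1],[0,0,4,0,0,0,-1],[0,0,2,0,0,0,-1],[0,0,0,0,0,0,-1],[0,0,0,0,0,0,-1]]'
python3 -c "
from h import *
plan(dr(.072,0,.070),YD)"
```

```text
t: 2.6
tool_pos: [0.6164, -0.0122, 0.0834]
tool_rot: [3.14, 0.09, 0.002]
contact_force: [0.3, -0.3, 0.0]
opening: 0.0004
grip_force: 0.0
turn -0.000  shift x 6.0 y -8.6 z(down) 13.4 tilt [ 0.001 -0.    -1.   ]
```

```bash
python3 -m crank '[[6,-8,5,0,0,0,-1],[0,0,4,0,0,0,-1],[0,0,2,0,0,0,-1],[0,0,1,0,0,0,-1],[0,0,1,0,0,0,-1],[0,0,1,0,0,0,-1],[0,0,0,0,0,0,-1],[0,0,0,0,0,0,-1],[0,0,0,0,0,0,-1],[0,0,0,0,0,0,-1]]'
```

```text
t: 3.43
tool_pos: [0.6223, -0.0032, 0.0701]
tool_rot: [-3.14, -0.091, -0.003]
contact_force: [-0.9, 2.6, 5.4]
opening: -0.0002
grip_force: 2.7
```

Contact is at z = 0.070, which matches the text. I'll press a little more and drag.

```bash
python3 -m crank '[[0,0,1,0,0,0,-1],[0,0,1,0,0,0,-1],[0,0,0,0,0,0,-1],[0,0,0,0,0,0,-1],[-3,0,0,0,0,0,-1],[-4,0,0,0,0,0,-1],[-5,0,0,0,0,0,-1],[-5,0,0,0,0,0,-1],[-5,0,0,0,0,0,-1],[0,0,0,0,0,0,-1]]'
python3 - <<'E'
from h import *
snap('top','t1.png');snap('scene','s1.png')
a=np.zeros((420,800,3),'uint8')
a[:,:400]=cv2.resize(cv2.imread('pics/t1.png')[110:290,205:395],(400,379))[:420].copy() if 0 else cv2.copyMakeBorder(cv2.resize(cv2.imread('pics/t1.png')[110:290,205:395],(400,379)),0,41,0,0,0)
a[:375,400:]=cv2.resize(cv2.imread('pics/s1.png')[140:315,190:390][:,:],(400,375))[:375]
cv2.imwrite('pics/c2.png',np.clip(a*1.2,0,255).astype('uint8'))
E
```

```text
t: 4.27
tool_pos: [0.6017, -0.0044, 0.07]
tool_rot: [-3.14, -0.091, -0.01]
contact_force: [-1.4, 3.0, 10.8]
opening: -0.0005
grip_force: 5.3
```

View pics/c2.png

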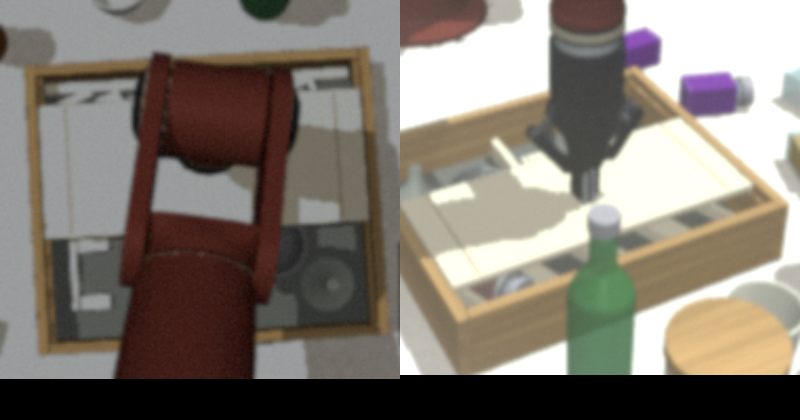

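The board moves with the fingers (the slot area is showing at crop (480,290)). I'll drag the rest.

```bash
python3 -m crank '[[-6,0,0,0,0,0,-1],[-8,0,0,0,0,0,-1],[-8,0,0,0,0,0,-1],[-8,0,0,0,0,0,-1],[-8,0,0,0,0,0,-1],[-8,0,0,0,0,0,-1],[-8,0,0,0,0,0,-1],[-8,0,0,0,0,0,-1],[-8,0,0,0,0,0,-1],[-8,0,0,0,0,0,-1]]'
python3 -m crank '[[-8,0,0,0,0,0,-1],[-8,0,0,0,0,0,-1],[-8,0,0,0,0,0,-1],[-6,0,0,0,0,0,-1],[-5,0,0,0,0,0,-1],[-5,0,0,0,0,0,-1],[-4,0,0,0,0,0,-1],[-4,0,0,0,0,0,-1],[0,0,0,0,0,0,-1],[0,0,0,0,0,0,-1]]'
```

```text
t: 5.2
tool_pos: [0.5247, -0.0092, 0.07]
tool_rot: [-3.14, -0.09, -0.013]
contact_force: [2.9, 3.3, 9.7]
opening: -0.0002
grip_force: 4.6
t: 6.03
tool_pos: [0.4772, -0.0127, 0.07]
tool_rot: [3.139, 0.09, 0.014]
contact_force: [2.0, 0.3, 8.0]
opening: 0.0001
grip_force: 4.4
```

```bash
python3 -m crank '[[0,0,-15,0,0,0,-1],[0,0,-30,0,0,0,-1],[0,0,-30,0,0,0,0],[0,0,-30,0,0,0,0.2],[0,0,-30,0,0,0,0.4],[-16,-30,-20,0,0,0,0.6],[-18,-30,-10,0,0,0,0.6],[-18,-30,0,0,0,0,0.6],[-18,-30,0,0,0,0,0.6],[-18,-30,0,0,0,0,0.6]]'
python3 -m crank '[[-18,-30,0,0,0,0,0.6],[-18,-30,0,0,0,0,0.6],[-18,-30,0,0,0,0,0.6],[-18,-30,0,0,0,0,0.6],[0,0,0,0,0,0,0.6],[0,0,0,0,0,0,0.6],[0,0,0,0,0,0,0.6],[0,0,0,0,0,0,0.6],[0,0,0,0,0,0,0.6],[0,0,0,0,0,0,0.6]]'
python3 - <<'E'
from h import *
t=snap('top','t2.png');snap('scene','s2.png')
t=cv2.imread('pics/t2.png');s=cv2.imread('pics/s2.png')
a=np.zeros((600,800,3),'uint8')
b=cv2.resize(t[115:290,105:395],None,fx=2.75,fy=2.75,interpolation=2);a[:b.shape[0],:b.shape[1]]=np.clip(b*1.5,0,255)
cv2.imwrite('pics/c3.png',a[:490])
a=cv2.resize(s[140:320,150:450],None,fx=2.6,fy=2.6,interpolation=2);cv2.imwrite('pics/c4.png',a)
E
```

```text
t: 6.87
tool_pos: [0.3763, 0.1335, 0.232]
tool_rot: [-3.14, -0.089, -0.003]
contact_force: [0.1, 0.6, -0.1]
opening: 0.068
grip_force: 0.0
t: 7.7
tool_pos: [0.2991, 0.2474, 0.2315]
tool_rot: [3.14, 0.087, -0.0]
contact_force: [0.1, 0.0, 0.3]
opening: 0.0682
grip_force: 0.0
```

View pics/c3.png

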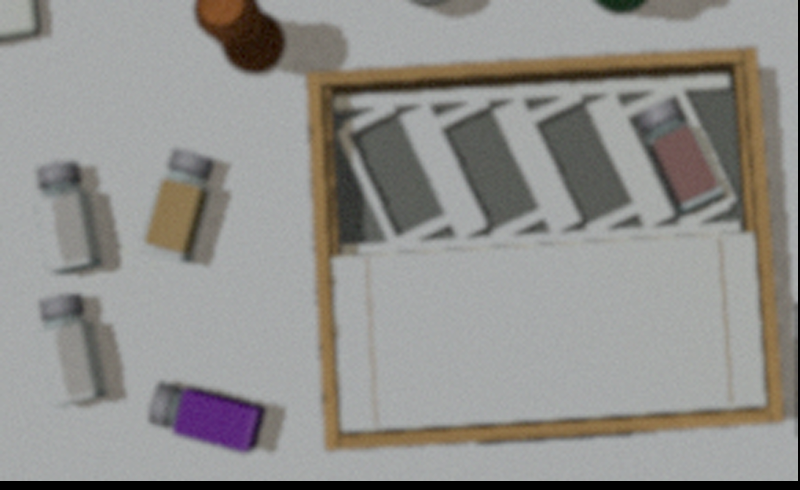

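View pics/c4.png

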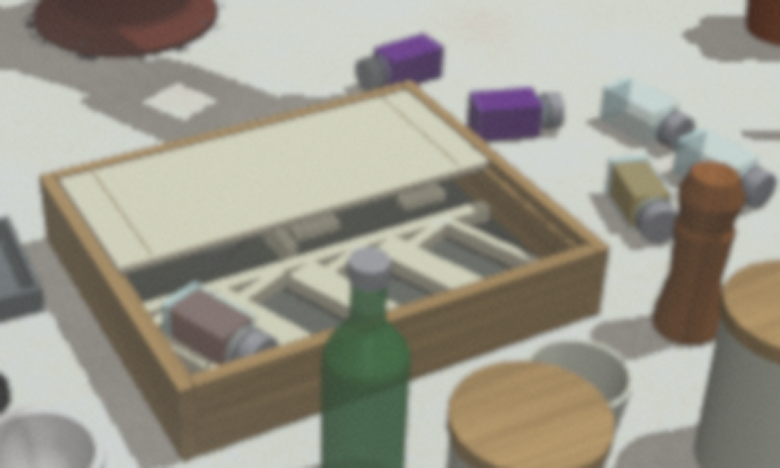

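Slots 1 to 3 are free, at crop-c3 (400,170), (490,170) and (585,165). A dark red jar lies in slot 4. I'll use slot 2, and measure it and the jar precisely.

```bash
cat > m2.py <<'E'
from h import *
t=cv2.imread('pics/t2.png')
print('cams',*[np.round(ray(n,0,0)[0],3) for n in('top','scene')])
g=cv2.cvtColor(t,cv2.COLOR_BGR2HSV)
T=lambda u,v:(105+u/2.75,115+v/2.75)
n,l,st,ce=cv2.connectedComponentsWithStats((t.max(2)<78).astype('uint8'),connectivity=4)
for nm,seed,sy in(('s1',(400,170),.12),('s2',(490,170),.04),('s3',(585,165),-.04)):
    u,v=np.int32(T(*seed)); i=l[v,u]; ys,xs=np.where(l==i)
    for z in(.014,.028):
        P=np.float32([onz('top',x+0.,y+0.,z)[:2]*1000 for x,y in zip(xs,ys)])
        r=cv2.minAreaRect(P); print(nm,z,np.round(r[0],1),np.round(r[1],1),round(r[2],1),'mean',P.mean(0).round(1),'pred',(dr(.072,sy)*1000).round(1))
for tag,f in(('board',None),):
    pass
def strong(m,box):
    k=np.zeros_like(m);x0,x1,y0,y1=box;k[y0:y1,x0:x1]=m[y0:y1,x0:x1];return k
m=strong((g[...,1]>70)&(g[...,0]>12)&(g[...,0]<30),(150,190,165,220));ys,xs=np.where(m)
P=np.float32([onz('top',x+0.,y+0.,.036)[:2]*1000 for x,y in zip(xs,ys)]);print('yellow',cv2.minAreaRect(P),P.mean(0))
for nm,lid,end in(('full1',(191,152),(170,257)),('far',(60,163),(75,270)),('near',(64,295),(79,402))):
    print(nm,'lid far edge z28',(onz('top',*T(*lid),.028)*1000).round(1),'tail z40',(onz('top',*T(*end),.04)*1000).round(1))
E
python3 m2.py
```

```text
cams [0.477 0.034 1.17 ] [ 1.41  -0.399  0.712]
s1 0.014 [620.9 112.6] [98.4 60.6] 27.4 mean [618.1 118.9] pred [615.  116.5   0. ]
s1 0.028 [619.1 111.7] [97.2 59.9] 27.4 mean [616.4 117.9] pred [615.  116.5   0. ]
s2 0.014 [621.7  36.9] [107.9  57.1] 17.5 mean [621.5  37.6] pred [619.6  36.7   0. ]Traceback (most recent call last):
  File "m2.py", line 10, in <module>
    P=np.float32([onz('top',x+0.,y+0.,z)[:2]*1000 for x,y in zip(xs,ys)])
                  ~~~^^^^^^^^^^^^^^^^^^^
  File "h.py", line 12, in onz
    c,w=ray(n,u,v); return c+w*(z-c[2])/w[2]
        ~~~^^^^^^^
  File "h.py", line 6, in ray
    m=camera_model(n); f=210/np.tan(np.radians(m['vertical_fov'])/2)
ValueError: time passes only in moves, steps and waits
```

```bash
sed -i 's/^from station.*/from station import ctrl,get_image,camera_model as _cm\nfrom functools import lru_cache\ncamera_model=lru_cache(_cm)/' h.py; python3 m2.py
```

```text
cams [0.477 0.034 1.17 ] [ 1.41  -0.399  0.712]
s1 0.014 [620.9 112.6] [98.4 60.6] 27.4 mean [618.1 118.9] pred [615.  116.5   0. ]
s1 0.028 [619.1 111.7] [97.2 59.9] 27.4 mean [616.4 117.9] pred [615.  116.5   0. ]
s2 0.014 [621.7  36.9] [107.9  57.1] 17.5 mean [621.5  37.6] pred [619.6  36.7   0. ]
s2 0.028 [619.9  36.9] [106.6  56.5] 17.5 mean [619.7  37.5] pred [619.6  36.7   0. ]
s3 0.014 [626.5 -43.8] [108.1  57.4] 17.2 mean [626.1 -43.3] pred [624.2 -43.2   0. ]
s3 0.028 [624.7 -42.9] [106.8  56.7] 17.2 mean [624.3 -42.3] pred [624.2 -43.2   0. ]
yellow ((578.2084350585938, 303.5426025390625), (38.45522689819336, 54.46699905395508), 75.50313568115234) [578.00775 303.8495 ]
full1 lid far edge z28 [633.2 293.   28. ] tail z40 [542.3 306.8  40. ]
far lid far edge z28 [624.3 408.   28. ] tail z40 [531.3 388.9  40. ]
near lid far edge z28 [510.3 402.   28. ] tail z40 [419.5 383.9  40. ]
```

```bash
python3 -c "
from h import *
plan((.5885,.301,.10),-.23)"
```

```text
turn 0.286  shift x 269.8 y -118.0 z(down) 131.5 tilt [ 0. -0. -1.]
```

```bash
python3 -m crank '[[0,0,0,0,0,0.1,0.6],[0,0,0,0,0,0.1,0.6],[0,0,0,0,0,0.086,0.6],[30,-13,0,0,0,0,0.6],[30,-13,0,0,0,0,0.6],[30,-13,0,0,0,0,0.6],[30,-13,0,0,0,0,0.6],[30,-13,20,0,0,0,0.6],[30,-13,20,0,0,0,0.6],[30,-13,20,0,0,0,0.6]]'
python3 -m crank '[[30,-14,20,0,0,0,0.6],[30,-13,20,0,0,0,0.6],[0,0,16,0,0,0,0.6],[0,0,15,0,0,0,0.6],[0,0,0,0,0,0,0.6],[0,0,0,0,0,0,0.6],[0,0,0,0,0,0,0.6],[0,0,0,0,0,0,0.6],[0,0,0,0,0,0,0.6],[0,0,0,0,0,0,0.6]]'
python3 -c "
from h import *
plan((.5885,.301,.016),-.23)"
```

```text
t: 8.63
tool_pos: [0.5258, 0.2891, 0.1709]
tool_rot: [-3.121, 0.359, -0.001]
contact_force: [0.6, 1.2, 0.5]
opening: 0.0686
grip_force: 0.0
t: 9.47
tool_pos: [0.5885, 0.3025, 0.1023]
tool_rot: [-3.12, 0.357, -0.004]
contact_force: [-0.5, 0.3, 0.2]
opening: 0.0679
grip_force: 0.0
turn 0.002  shift x 0.4 y 1.4 z(down) 86.3 tilt [ 0.002  0.001 -1.   ]
```

```bash
python3 -m crank '[[0,1,20,0,0,0,0.6],[0,0,20,0,0,0,0.6],[0,0,20,0,0,0,0.6],[0,0,14,0,0,0,0.6],[0,0,8,0,0,0,0.6],[0,0,4,0,0,0,0.6],[0,0,0,0,0,0,0.3],[0,0,0,0,0,0,0],[0,0,0,0,0,0,-0.2],[0,0,0,0,0,0,-0.4]]' 60
python3 -m crank '[[0,0,0,0,0,0,-0.5],[0,0,0,0,0,0,-0.5],[0,0,0,0,0,0,-0.5],[0,0,0,0,0,0,-0.5],[0,0,0,0,0,0,-0.5],[0,0,0,0,0,0,-0.5],[0,0,0,0,0,0,-0.5],[0,0,0,0,0,0,-0.5],[0,0,0,0,0,0,-0.5],[0,0,0,0,0,0,-0.5]]'
```

```text
t: 10.3
tool_pos: [0.5891, 0.3017, 0.0163]
tool_rot: [-3.12, 0.357, -0.004]
contact_force: [0.3, -0.6, 1.4]
opening: 0.0387
grip_force: 61.4
t: 11.13
tool_pos: [0.5891, 0.3017, 0.0164]
tool_rot: [-3.12, 0.357, -0.004]
contact_force: [0.1, 0.1, 6.8]
opening: 0.039
grip_force: 61.6
```

```bash
python3 -m crank '[[0,0,-10,0,0,0,-0.5],[0,0,-20,0,0,0,-0.5],[0,0,-30,0,0,0,-0.5],[0,0,-30,0,0,0,-0.5],[0,0,-30,0,0,0,-0.5],[0,0,-20,0,0,0,-0.5],[0,0,-5,0,0,0,-0.5],[0,0,0,0,0,0,-0.5],[0,0,0,0,0,0,-0.5],[0,0,0,0,0,0,-0.5]]'
python3 -c "
from h import *
print(onz('top',197,131,.02))
plan((.6197,.037,.16),.4416)"
```

```text
t: 11.97
tool_pos: [0.5862, 0.3005, 0.1564]
tool_rot: [3.119, -0.357, -0.007]
contact_force: [0.5, 0.4, -1.6]
opening: 0.0391
grip_force: 60.9
[0.72875864 0.24225648 0.02      ]
turn -0.670  shift x -82.3 y 252.5 z(down) -3.6 tilt [-0.005 -0.002 -1.   ]
```

```bash
python3 -m crank '[[0,0,0,0,0,-0.096,-0.5],[0,0,0,0,0,-0.096,-0.5],[0,0,0,0,0,-0.096,-0.5],[0,0,0,0,0,-0.096,-0.5],[0,0,0,0,0,-0.096,-0.5],[0,0,0,0,0,-0.096,-0.5],[0,0,0,0,0,-0.096,-0.5],[-8,25,0,0,0,0,-0.5],[-8,25,0,0,0,0,-0.5],[-8,25,0,0,0,0,-0.5]]'
python3 -m crank '[[-8,25,0,0,0,0,-0.5],[-8,25,0,0,0,0,-0.5],[-8,25,0,0,0,0,-0.5],[-8,25,0,0,0,0,-0.5],[-8,25,0,0,0,0,-0.5],[-8,25,0,0,0,0,-0.5],[-8,25,0,0,0,0,-0.5],[0,0,0,0,0,0,-0.5],[0,0,0,0,0,0,-0.5],[0,0,0,0,0,0,-0.5]]'
python3 - <<'E'
from h import *
t=snap('top','t3.png');snap('scene','s3.png')
plan((.6197,.037,.10),.4416)
o=ctrl.get_obs();p=o['tool_pos'];R=Ro.from_rotvec(o['tool_rot']).as_matrix()
s=cv2.imread('pics/s3.png');t=cv2.imread('pics/t3.png')
x0,y0=np.int32(proj('scene',p))-[60,55]
b=cv2.resize(s[y0:y0+110,x0:x0+120],None,fx=5,fy=5,interpolation=2)
# expected jar box corners
for a in(-46,22,46):
    for z in(-.016,.024):
      for yy in(-20,20):
        q=(proj('scene',p+R[:,0]*a/1000+R[:,1]*yy/1000+[0,0,z])-[x0,y0]+.5)*5
        cv2.circle(b,tuple(int(v) for v in q),3,(0,0,255) if a<46 else (255,0,0),-1)
cv2.imwrite('pics/c5.png',b)
E
```

```text
t: 12.8
tool_pos: [0.5969, 0.2222, 0.1565]
tool_rot: [3.064, 0.693, -0.007]
contact_force: [0.9, 0.4, -2.3]
opening: 0.0389
grip_force: 60.9
t: 13.63
tool_pos: [0.6219, 0.0413, 0.1575]
tool_rot: [-3.063, -0.691, 0.005]
contact_force: [0.4, 1.0, -1.4]
opening: 0.0388
grip_force: 61.0
turn 0.003  shift x -4.4 y 3.4 z(down) 58.4 tilt [-0.002  0.    -1.   ]
```

View pics/c5.png

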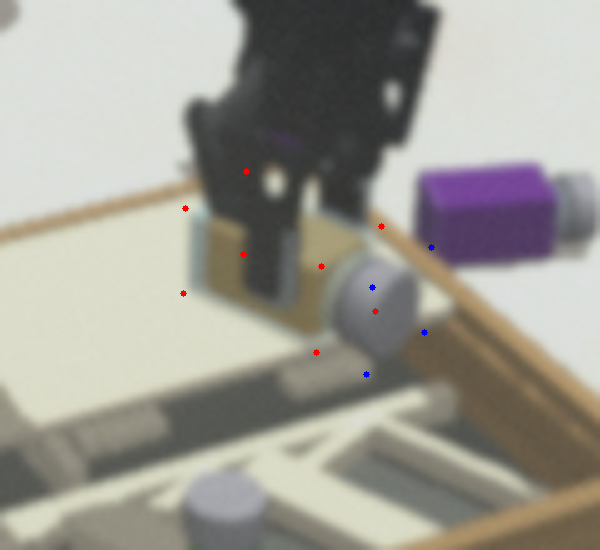

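The held jar is centred on the tool to within about 1 mm: its tail is at crop (190,250) and its lid at (388,308), against a projected (184,250) and (399,311). I'll lower it.

```bash
python3 -m crank '[[-2,2,0,0,0,0,-0.5],[-2,1,10,0,0,0,-0.5],[0,0,20,0,0,0,-0.5],[0,0,20,0,0,0,-0.5],[0,0,20,0,0,0,-0.5],[0,0,10,0,0,0,-0.5],[0,0,0,0,0,0,-0.5],[0,0,0,0,0,0,-0.5],[0,0,0,0,0,0,-0.5],[0,0,0,0,0,0,-0.5]]'
python3 -c "
from h import *
plan((.6197,.037,.0305),.4416)"
```

```text
t: 14.57
tool_pos: [0.6219, 0.0366, 0.0814]
tool_rot: [3.064, 0.691, 0.005]
contact_force: [0.5, -0.3, -0.8]
opening: 0.0393
grip_force: 60.9
turn 0.002  shift x -1.8 y -1.3 z(down) 50.9 tilt [ 0.003 -0.    -1.   ]
```

```bash
python3 -m crank '[[-2,-1,10,0,0,0,-0.5],[0,0,10,0,0,0,-0.5],[0,0,8,0,0,0,-0.5],[0,0,5,0,0,0,-0.5],[0,0,4,0,0,0,-0.5],[0,0,3,0,0,0,-0.5],[0,0,3,0,0,0,-0.5],[0,0,3,0,0,0,-0.5],[0,0,0,0,0,0,-0.5],[0,0,0,0,0,0,-0.5]]'
python3 -c "
from h import *
plan((.6197,.037,.0305),.4416)"
```

```text
t: 15.4
tool_pos: [0.6182, 0.0366, 0.0332]
tool_rot: [-3.064, -0.691, 0.001]
contact_force: [0.3, 0.2, -1.3]
opening: 0.0388
grip_force: 61.4
turn 0.002  shift x 1.5 y 0.3 z(down) 2.7 tilt [-0. -0. -1.]
```

```bash
python3 -m crank '[[1,0,2,0,0,0,-0.5],[0,0,1,0,0,0,-0.5],[0,0,0,0,0,0,-0.3],[0,0,0,0,0,0,0],[0,0,0,0,0,0,0.2],[0,0,0,0,0,0,0.3],[0,0,0,0,0,0,0.3],[0,0,-10,0,0,0,0.3],[0,0,-20,0,0,0,0.3],[0,0,-30,0,0,0,0.3]]'
python3 -c "
from h import *
plan((.37,.17,.20),0)"
```

```text
t: 16.23
tool_pos: [0.6169, 0.0372, 0.0885]
tool_rot: [-3.063, -0.691, 0.009]
contact_force: [-0.4, 0.1, 0.1]
opening: 0.0557
grip_force: 0.0
turn 0.444  shift x -246.9 y -132.8 z(down) -111.5 tilt [-0.006  0.    -1.   ]
```

```bash
python3 -m crank '[[0,0,-30,0,0,0.1,0.3],[0,0,-30,0,0,0.1,0.3],[0,0,-30,0,0,0.1,0.3],[0,0,-20,0,0,0.084,0.3],[-28,2,-10,0,0,0,0],[-30,2,0,0,0,0,-0.4],[-30,2,0,0,0,0,-1],[-30,2,0,0,0,0,-1],[-30,2,0,0,0,0,-1],[-30,2,0,0,0,0,-1]]'
python3 -m crank '[[-30,2,0,0,0,0,-1],[-25,2,0,0,0,0,-1],[-25,2,0,0,0,0,-1],[0,0,0,0,0,0,-1],[0,0,0,0,0,0,-1],[0,0,0,0,0,0,-1],[0,0,0,0,0,0,-1],[0,0,0,0,0,0,-1],[0,0,0,0,0,0,-1],[0,0,0,0,0,0,-1]]'
python3 - <<'E'
from h import *
snap('top','t4.png');snap('scene','s4.png')
t=cv2.imread('pics/t4.png');s=cv2.imread('pics/s4.png')
a=np.zeros((560,800,3),'uint8')
b=cv2.resize(t[120:290,205:395],(400,358),interpolation=2);a[:358,:400]=np.clip(b*1.4,0,255)
b=cv2.resize(s[170:310,160:395],(400,238),interpolation=2);a[:238,400:]=b
b=cv2.resize(t[150:290,100:210],(252,320),interpolation=2);a[240:560,402:654]=np.clip(b*1.4,0,255)
b=cv2.resize(t[160:290,385:490],None,fx=1.4,fy=1.4);a[240:240+b.shape[0],654:800]=np.clip(b*1.4,0,255)[:,:146]
cv2.imwrite('pics/c6.png',a)
plan(dr(-.07,0,.09),YD)
E
```

```text
t: 17.07
tool_pos: [0.4409, 0.0144, 0.2112]
tool_rot: [3.14, 0.094, 0.001]
contact_force: [-0.6, 0.1, 1.0]
opening: -0.0001
grip_force: 0.0
t: 17.9
tool_pos: [0.3631, 0.0037, 0.2103]
tool_rot: [-3.14, -0.094, 0.002]
contact_force: [-0.1, -0.4, 0.3]
opening: -0.0001
grip_force: 0.0
turn 0.003  shift x 116.1 y 21.8 z(down) 120.3 tilt [-0.001  0.    -1.   ]
```

View pics/c6.png

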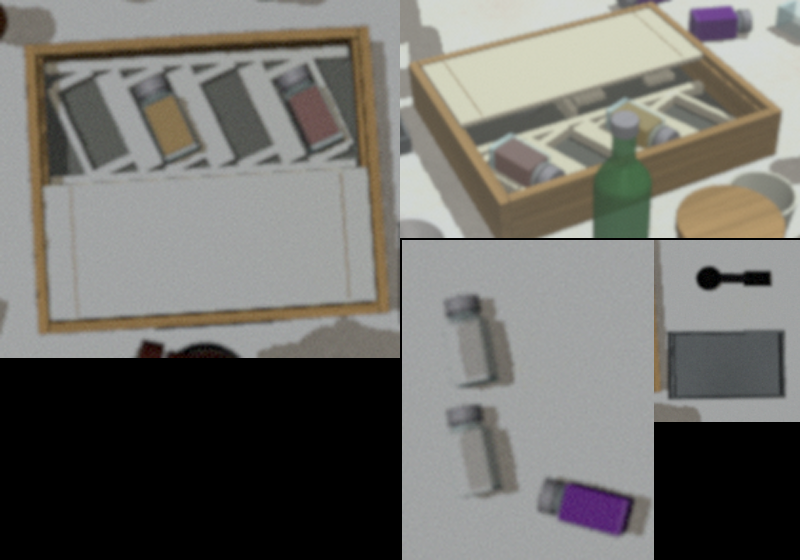

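The yellow jar lies in slot 2 at crop (165,120), parallel to the red one, and nothing else has moved. I'll push the board back.

```bash
python3 -m crank '[[25,5,0,0,0,0,-1],[30,6,0,0,0,0,-1],[30,6,25,0,0,0,-1],[30,5,25,0,0,0,-1],[0,0,25,0,0,0,-1],[0,0,25,0,0,0,-1],[0,0,20,0,0,0,-1],[0,0,10,0,0,0,-1],[0,0,3,0,0,0,-1],[0,0,0,0,0,0,-1]]'
python3 -m crank '[[0,0,2,0,0,0,-1],[0,0,1,0,0,0,-1],[0,0,1,0,0,0,-1],[0,0,1,0,0,0,-1],[0,0,1,0,0,0,-1],[0,0,1,0,0,0,-1],[0,0,1,0,0,0,-1],[0,0,0,0,0,0,-1],[0,0,0,0,0,0,-1],[0,0,0,0,0,0,-1]]'
```

```text
t: 18.83
tool_pos: [0.4786, -0.0114, 0.0771]
tool_rot: [-3.14, -0.094, 0.002]
contact_force: [-0.6, -0.4, 0.5]
opening: -0.0002
grip_force: 0.0
t: 19.67
tool_pos: [0.4792, -0.0114, 0.07]
tool_rot: [3.14, 0.094, 0.001]
contact_force: [-0.1, 0.4, 3.5]
opening: -0.0
grip_force: 2.2
```

```bash
python3 -m crank '[[0,0,1,0,0,0,-1],[0,0,1,0,0,0,-1],[0,0,0.5,0,0,0,-1],[4,0,0,0,0,0,-1],[7,0,0,0,0,0,-1],[8,0,0,0,0,0,-1],[8,0,0,0,0,0,-1],[8,0,0,0,0,0,-1],[8,0,0,0,0,0,-1],[8,0,0,0,0,0,-1]]'
python3 -m crank '[[8,0,0,0,0,0,-1],[8,0,0,0,0,0,-1],[8,0,0,0,0,0,-1],[8,0,0,0,0,0,-1],[8,0,0,0,0,0,-1],[8,0,0,0,0,0,-1],[8,0,0,0,0,0,-1],[8,0,0,0,0,0,-1],[8,0,0,0,0,0,-1],[7,0,0,0,0,0,-1]]'
python3 -m crank '[[6,0,0,0,0,0,-1],[6,0,0,0,0,0,-1],[5,0,0,0,0,0,-1],[4,0,0,0,0,0,-1],[3,0,0,0,0,0,-1],[0,0,0,0,0,0,-1],[0,0,0,0,0,0,-1],[0,0,-1,0,0,0,-1],[0,0,-10,0,0,0,-1],[0,0,-30,0,0,0,-1]]'
```

```text
t: 20.5
tool_pos: [0.5323, -0.0084, 0.07]
tool_rot: [3.14, 0.094, 0.007]
contact_force: [-1.7, 1.1, 13.9]
opening: -0.0001
grip_force: 6.6
t: 21.33
tool_pos: [0.6111, -0.0037, 0.07]
tool_rot: [3.14, 0.094, 0.006]
contact_force: [-2.1, 0.6, 12.0]
opening: 0.0002
grip_force: 6.0
t: 22.17
tool_pos: [0.6288, -0.0018, 0.1027]
tool_rot: [-3.139, -0.094, 0.016]
contact_force: [-0.8, 0.9, -0.7]
opening: 0.0001
grip_force: 0.0
```

```bash
python3 -m crank '[[0,0,-30,0,0,0,-1],[0,0,-30,0,0,0,0],[-25,-20,-30,0,0,0,0.6],[-25,-22,-20,0,0,0,0.6],[-26,-22,-10,0,0,0,0.6],[-26,-22,0,0,0,0,0.6],[-26,-22,0,0,0,0,0.6],[-26,-22,0,0,0,0,0.6],[-26,-22,0,0,0,0,0.6],[-26,-22,0,0,0,0,0.6]]'
python3 -m crank '[[-26,-22,0,0,0,0,0.6],[-26,-22,0,0,0,0,0.6],[0,0,0,0,0,0,0.6],[0,0,0,0,0,0,0.6],[0,0,0,0,0,0,0.6],[0,0,0,0,0,0,0.6],[0,0,0,0,0,0,0.6],[0,0,0,0,0,0,0.6],[0,0,0,0,0,0,0.6],[0,0,0,0,0,0,0.6]]'
python3 - <<'E'
from h import *
snap('top','t5.png');snap('scene','s5.png')
t=cv2.imread('pics/t5.png');s=cv2.imread('pics/s5.png')
a=np.zeros((560,800,3),'uint8')
b=cv2.resize(t[120:290,205:395],(400,358),interpolation=2);a[:358,:400]=np.clip(b*1.4,0,255)
b=cv2.resize(t[150:290,100:240],(400,400),interpolation=2);a[:400,400:]=np.clip(b*1.4,0,255)
b=cv2.resize(t[160:290,385:490],None,fx=1.5,fy=1.5);a[360:360+195,:157]=np.clip(b*1.4,0,255)[:,:157]
b=cv2.resize(s[155:230,355:460],None,fx=2,fy=2);a[402:552,580:790]=b
cv2.imwrite('pics/c7.png',a)
E
```

```text
t: 23.0
tool_pos: [0.4164, 0.1589, 0.2262]
tool_rot: [-3.14, -0.093, -0.0]
contact_force: [0.3, 1.4, -0.2]
opening: 0.0682
grip_force: 0.0
t: 23.83
tool_pos: [0.3637, 0.1987, 0.2264]
tool_rot: [3.14, 0.092, -0.001]
contact_force: [0.4, -0.7, 0.3]
opening: 0.0685
grip_force: 0.0
```

View pics/c7.png

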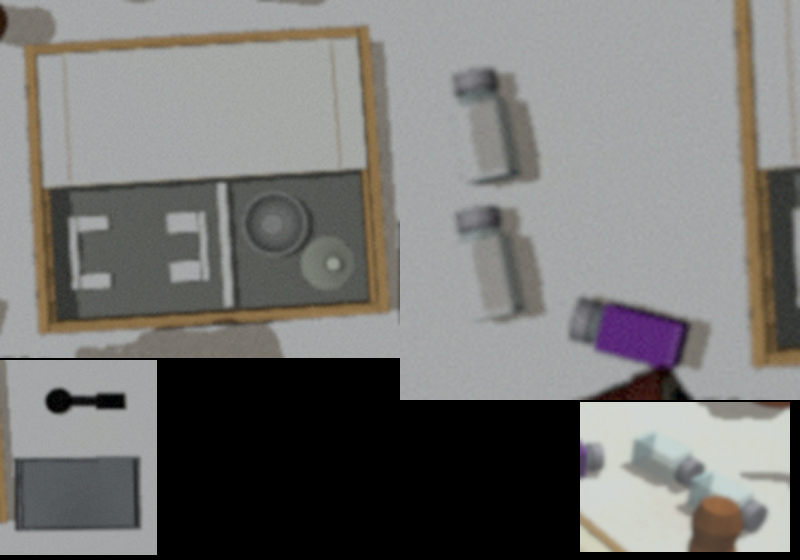

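The board is fully back and the gap at the rear is gone. The empties, tray and spoons are unmoved. Next is the near empty jar, crop (488,263).

Run:
```python
from h import *
T=lambda u,v:(100+(u-400)/2.857,150+v/2.857)
for n,l,e in(('far',(475,70),(492,181)),('near',(477,208),(499,320))):
    a=onz('top',*T(*l),.028)*1000;b=onz('top',*T(*e),.04)*1000;d=a-b
    print(n,a.round(1),b.round(1),'mid',((a+b)/2).round(1),'len',np.hypot(*d[:2]).round(1),'yaw',np.arctan2(d[1],d[0]).round(3))
    # body axis: top-face side edges
t=cv2.imread('pics/t5.png')
for z in (.025,):
  x0,x1,y0,y1=395,480,225,275
# tray: inner/outer via edges: floor hull and bounding
m=(t[220:280,388:490].max(2)<100).astype('uint8')
c=max(cv2.findContours(cv2.morphologyEx(m,cv2.MORPH_OPEN,np.ones((3,3))),0,1)[0],key=cv2.contourArea)
Q=np.float32([onz('top',p[0][0]+388.,p[0][1]+220.,.025)[:2]*1000 for p in c]);print('tray',cv2.minAreaRect(Q))
print('tray corners',[np.round(onz('top',*u,.025)*1000,1) for u in((394.7,226),(477.7,226),(394.7,272.5),(478,272.5))])
```

```text
far [623.8 409.4  28. ] [530.9 389.   40. ] mid [577.3 399.2  34. ] len 95.2 yaw 0.215
near [509.1 405.2  28. ] [417.7 381.7  40. ] mid [463.4 393.4  34. ] len 94.4 yaw 0.251
tray ((451.979736328125, -320.1990661621094), (221.88914489746094, 124.2612075805664), 89.2078628540039)
tray corners [array([ 501.4, -225.9,   25. ]), array([ 500.4, -428.8,   25. ]), array([ 392.3, -224.9,   25. ]), array([ 389.4, -427.8,   25. ])]
```

```bash
python3 -c "
from h import *
plan((.4634,.3934,.06),.24)
for c in((.058,.1),(.058,-.1),(-.058,-.1),(-.058,.1)): print(proj('scene',(.4455+c[0],-.327+c[1],.025)))"
```

```text
turn -0.181  shift x 143.2 y -165.3 z(down) 166.4 tilt [-0. -0. -1.]
[167.05433706 249.39489418]
[ 67.25098091 274.61171759]
[ 60.76747028 242.61161428]
[153.78598221 221.30719783]
```

```bash
python3 -m crank '[[0,0,0,0,0,-0.09,0.6],[0,0,0,0,0,-0.09,0.6],[24,-28,20,0,0,0,0.6],[24,-28,20,0,0,0,0.6],[24,-28,20,0,0,0,0.6],[24,-28,20,0,0,0,0.6],[24,-28,25,0,0,0,0.6],[23,-25,25,0,0,0,0.6],[0,0,20,0,0,0,0.6],[0,0,12,0,0,0,0.6]]'
python3 -c "
from h import *
plan((.4634,.3934,.016),.24)"
```

```text
t: 24.77
tool_pos: [0.4603, 0.3901, 0.063]
tool_rot: [3.116, 0.378, -0.008]
contact_force: [-0.5, -0.5, -0.1]
opening: 0.0678
grip_force: 0.0
turn 0.001  shift x 3.8 y -2.4 z(down) 47.0 tilt [-0.004 -0.003 -1.   ]
```

```bash
python3 -m crank '[[3,-2,15,0,0,0,0.6],[0,0,15,0,0,0,0.6],[0,0,10,0,0,0,0.6],[0,0,5,0,0,0,0.6],[0,0,0,0,0,0,0.3],[0,0,0,0,0,0,0],[0,0,0,0,0,0,-0.3],[0,0,0,0,0,0,-0.5],[0,0,0,0,0,0,-0.5],[0,0,0,0,0,0,-0.5]]' 50
python3 -m crank '[[0,0,0,0,0,0,-0.5],[0,0,0,0,0,0,-0.5],[0,0,-10,0,0,0,-0.5],[0,0,-20,0,0,0,-0.5],[0,0,-30,0,0,0,-0.5],[0,0,-30,0,0,0,-0.5],[0,0,-30,0,0,0,-0.5],[0,0,-20,0,0,0,-0.5],[0,0,0,0,0,0,-0.5],[0,0,0,0,0,0,-0.5]]'
python3 -c "
from h import *
plan((.4455,-.372,.15),0)"
```

```text
t: 25.6
tool_pos: [0.4647, 0.393, 0.0235]
tool_rot: [-3.118, -0.376, -0.003]
contact_force: [-0.5, -0.9, 6.3]
opening: 0.0391
grip_force: 52.1
t: 26.43
tool_pos: [0.4643, 0.3929, 0.1634]
tool_rot: [-3.118, -0.376, -0.004]
contact_force: [-1.1, -0.5, -1.8]
opening: 0.0388
grip_force: 51.4
turn 0.240  shift x -18.8 y 764.9 z(down) 13.4 tilt [ 0.002  0.002 -1.   ]
```

```bash
python3 -m crank '[[0,0,0,0,0,0.12,-0.5],[0,0,0,0,0,0.12,-0.5],[0,20,0,0,0,0,-0.5],[-1,30,0,0,0,0,-0.5],[-1,35,0,0,0,0,-0.5],[-1,35,0,0,0,0,-0.5],[-1,35,0,0,0,0,-0.5],[-1,35,0,0,0,0,-0.5],[-1,35,0,0,0,0,-0.5],[-1,35,0,0,0,0,-0.5]]'
python3 -m crank '[[-1,35,0,0,0,0,-0.5],[-1,35,0,0,0,0,-0.5],[-1,35,0,0,0,0,-0.5],[-1,35,0,0,0,0,-0.5],[-1,35,0,0,0,0,-0.5],[-1,35,0,0,0,0,-0.5],[-1,35,0,0,0,0,-0.5],[-1,35,0,0,0,0,-0.5],[-1,35,0,0,0,0,-0.5],[-1,35,0,0,0,0,-0.5]]'
python3 -m crank '[[-1,35,0,0,0,0,-0.5],[-1,35,0,0,0,0,-0.5],[-1,35,0,0,0,0,-0.5],[0,20,0,0,0,0,-0.5],[0,10,0,0,0,0,-0.5],[0,0,0,0,0,0,-0.5],[0,0,0,0,0,0,-0.5],[0,0,0,0,0,0,-0.5],[0,0,0,0,0,0,-0.5],[0,0,0,0,0,0,-0.5]]'
python3 -c "
from h import *
plan((.4455,-.372,.024),0)"
```

```text
t: 27.27
tool_pos: [0.4547, 0.1309, 0.159]
tool_rot: [3.141, 0.0, -0.007]
contact_force: [0.6, -0.2, -0.9]
opening: 0.0389
grip_force: 51.4
t: 28.1
tool_pos: [0.4449, -0.2182, 0.1591]
tool_rot: [-3.139, 0.001, 0.006]
contact_force: [0.4, 0.1, -0.8]
opening: 0.0387
grip_force: 51.4
t: 28.93
tool_pos: [0.4439, -0.3511, 0.1619]
tool_rot: [-3.141, -0.002, 0.0]
contact_force: [0.1, -0.2, -1.0]
opening: 0.0395
grip_force: 51.4
turn 0.001  shift x 1.6 y 20.9 z(down) 137.9 tilt [-0.  0. -1.]
```

```bash
python3 -m crank '[[2,11,10,0,0,0,-0.5],[0,10,20,0,0,0,-0.5],[0,0,25,0,0,0,-0.5],[0,0,25,0,0,0,-0.5],[0,0,25,0,0,0,-0.5],[0,0,15,0,0,0,-0.5],[0,0,8,0,0,0,-0.5],[0,0,4,0,0,0,-0.5],[0,0,0,0,0,0,-0.5],[0,0,0,0,0,0,-0.5]]'
python3 -m crank '[[0,0,2,0,0,0,-0.5],[0,0,2,0,0,0,-0.5],[0,0,1,0,0,0,-0.5],[0,0,1,0,0,0,-0.5],[0,0,0,0,0,0,-0.5],[0,0,0,0,0,0,-0.5],[0,0,0,0,0,0,-0.5],[0,0,0,0,0,0,-0.5],[0,0,0,0,0,0,-0.5],[0,0,0,0,0,0,-0.5]]'
```

```text
t: 29.77
tool_pos: [0.4465, -0.374, 0.0313]
tool_rot: [3.14, 0.0, 0.002]
contact_force: [0.9, -0.1, -0.0]
opening: 0.0392
grip_force: 51.4
t: 30.6
tool_pos: [0.4468, -0.3746, 0.0284]
tool_rot: [3.14, -0.0, 0.002]
contact_force: [-6.0, 5.5, 16.8]
opening: 0.0388
grip_force: 53.5
```

```bash
python3 -m crank '[[0,0,-2,0,0,0,-0.5],[0,0,0,0,0,0,-0.5],[0,0,0,0,0,0,-0.2],[0,0,0,0,0,0,0],[0,0,0,0,0,0,0.2],[0,0,0,0,0,0,0.25],[0,0,-10,0,0,0,0.25],[0,0,-20,0,0,0,0.25],[0,0,-30,0,0,0,0.25],[0,0,-30,0,0,0,0.25]]'
python3 -m crank '[[0,-10,-30,0,0,0,0.4],[0,-30,-20,0,0,0,0.6],[-5,-38,0,0,0,0,0.6],[-5,-38,0,0,0,0,0.6],[-5,-38,0,0,0,0,0.6],[-5,-38,0,0,0,0,0.6],[-5,-38,0,0,0,0,0.6],[-5,-38,0,0,0,0,0.6],[-5,-38,0,0,0,0,0.6],[-5,-38,0,0,0,0,0.6]]'
python3 -m crank '[[-5,-38,0,0,0,0,0.6],[-5,-38,0,0,0,0,0.6],[-5,-38,0,0,0,0,0.6],[-5,-38,0,0,0,0,0.6],[-5,-38,0,0,0,0,0.6],[0,-20,0,0,0,0,0.6],[0,0,0,0,0,0,0.6],[0,0,0,0,0,0,0.6],[0,0,0,0,0,0,0.6],[0,0,0,0,0,0,0.6]]'
python3 - <<'E'
from h import *
snap('top','t6.png');snap('scene','s6.png')
t=cv2.imread('pics/t6.png');s=cv2.imread('pics/s6.png')
a=np.zeros((560,800,3),'uint8')
b=cv2.resize(t[165:285,385:490],(400,457),interpolation=2);a[:457,:400]=np.clip(b*1.4,0,255)
b=cv2.resize(t[150:290,100:240],(400,400),interpolation=2);a[:400,400:]=np.clip(b*1.4,0,255)
b=cv2.resize(s[210:310,50:180],None,fx=1.5,fy=1.5);a[405:555,405:600]=b
cv2.imwrite('pics/c8.png',a)
plan((.5773,.3992,.06),.2)
E
```

```text
t: 31.43
tool_pos: [0.4449, -0.3727, 0.1162]
tool_rot: [-3.14, 0.0, 0.003]
contact_force: [0.4, -0.6, 0.9]
opening: 0.0527
grip_force: 0.0
t: 32.27
tool_pos: [0.4051, -0.0279, 0.1665]
tool_rot: [3.141, -0.001, 0.002]
contact_force: [0.2, 1.1, 0.5]
opening: 0.0684
grip_force: 0.0
t: 33.1
tool_pos: [0.3809, 0.1797, 0.1661]
tool_rot: [3.141, -0.003, 0.0]
contact_force: [0.4, -0.2, -0.3]
opening: 0.0684
grip_force: 0.0
turn -0.202  shift x 236.0 y -176.2 z(down) 106.0 tilt [ 0. -0. -1.]
```

View pics/c8.png

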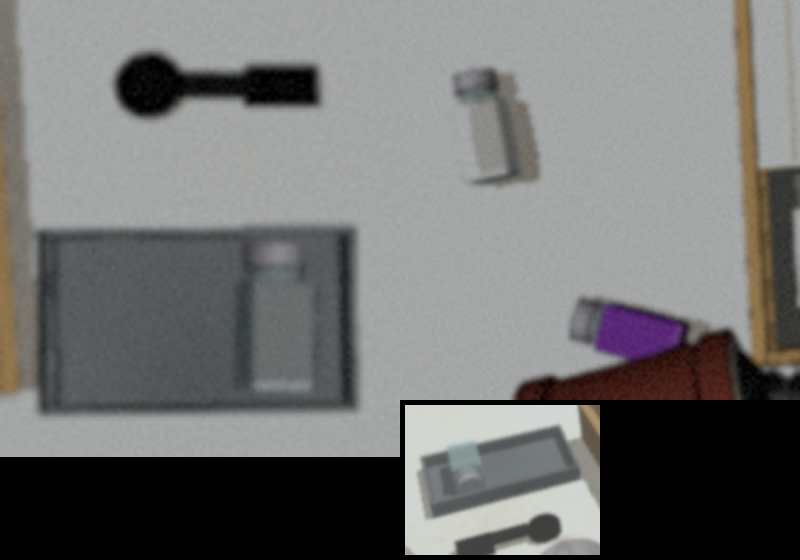

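The first empty jar lies flat in the tray (crop (278,320)), and the far empty jar is unmoved. I'll fetch it.

```bash
python3 -m crank '[[0,0,0,0,0,-0.1,0.6],[0,0,0,0,0,-0.1,0.6],[30,-22,0,0,0,0,0.6],[30,-22,0,0,0,0,0.6],[30,-22,0,0,0,0,0.6],[30,-22,0,0,0,0,0.6],[30,-22,10,0,0,0,0.6],[30,-22,10,0,0,0,0.6],[30,-22,20,0,0,0,0.6],[26,-22,20,0,0,0,0.6]]'
python3 -m crank '[[0,0,20,0,0,0,0.6],[0,0,20,0,0,0,0.6],[0,0,0,0,0,0,0.6],[0,0,0,0,0,0,0.6],[0,0,0,0,0,0,0.6],[0,0,0,0,0,0,0.6],[0,0,0,0,0,0,0.6],[0,0,0,0,0,0,0.6],[0,0,0,0,0,0,0.6],[0,0,0,0,0,0,0.6]]'
python3 -c "
from h import *
plan((.5773,.3992,.018),.2)"
```

```text
t: 34.03
tool_pos: [0.5796, 0.4001, 0.1063]
tool_rot: [-3.126, -0.31, -0.003]
contact_force: [0.0, 0.0, -0.3]
opening: 0.0683
grip_force: 0.0
t: 34.87
tool_pos: [0.577, 0.3996, 0.067]
tool_rot: [-3.126, -0.313, -0.001]
contact_force: [0.5, 0.8, 0.3]
opening: 0.0686
grip_force: 0.0
turn -0.000  shift x 0.2 y 0.5 z(down) 49.0 tilt [ 0.001  0.    -1.   ]
```

```bash
python3 -m crank '[[0,0,15,0,0,0,0.6],[0,0,15,0,0,0,0.6],[0,0,10,0,0,0,0.6],[0,0,7,0,0,0,0.6],[0,0,0,0,0,0,0.3],[0,0,0,0,0,0,0],[0,0,0,0,0,0,-0.3],[0,0,0,0,0,0,-0.5],[0,0,0,0,0,0,-0.5],[0,0,0,0,0,0,-0.5]]' 50
python3 -m crank '[[0,0,0,0,0,0,-0.5],[0,0,0,0,0,0,-0.5],[0,0,-10,0,0,0,-0.5],[0,0,-20,0,0,0,-0.5],[0,0,-30,0,0,0,-0.5],[0,0,-30,0,0,0,-0.5],[0,0,-30,0,0,0,-0.5],[0,0,-20,0,0,0,-0.5],[0,0,0,0,0,0,-0.5],[0,0,0,0,0,0,-0.5]]'
python3 -c "
from h import *
plan((.4455,-.282,.16),0)"
```

```text
t: 35.7
tool_pos: [0.5771, 0.3997, 0.0198]
tool_rot: [-3.126, -0.313, -0.001]
contact_force: [0.7, -0.1, -0.5]
opening: 0.0391
grip_force: 52.9
t: 36.53
tool_pos: [0.5778, 0.4001, 0.1619]
tool_rot: [-3.124, -0.313, -0.006]
contact_force: [-0.1, 0.3, -1.6]
opening: 0.0392
grip_force: 52.9
turn 0.200  shift x -132.3 y 682.1 z(down) 1.9 tilt [ 0.004  0.002 -1.   ]
```

```bash
python3 -m crank '[[0,0,0,0,0,0.1,-0.5],[0,0,0,0,0,0.1,-0.5],[-4,20,0,0,0,0,-0.5],[-6,30,0,0,0,0,-0.5],[-7,35,0,0,0,0,-0.5],[-7,35,0,0,0,0,-0.5],[-7,35,0,0,0,0,-0.5],[-7,35,0,0,0,0,-0.5],[-7,35,0,0,0,0,-0.5],[-7,35,0,0,0,0,-0.5]]'
python3 -m crank '[[-7,35,0,0,0,0,-0.5],[-7,35,0,0,0,0,-0.5],[-7,35,0,0,0,0,-0.5],[-7,35,0,0,0,0,-0.5],[-7,35,0,0,0,0,-0.5],[-7,35,0,0,0,0,-0.5],[-7,35,0,0,0,0,-0.5],[-7,35,0,0,0,0,-0.5],[-7,35,0,0,0,0,-0.5],[-4,35,0,0,0,0,-0.5]]'
python3 -m crank '[[-3,30,0,0,0,0,-0.5],[-3,25,0,0,0,0,-0.5],[0,10,0,0,0,0,-0.5],[0,0,0,0,0,0,-0.5],[0,0,0,0,0,0,-0.5],[0,0,0,0,0,0,-0.5],[0,0,0,0,0,0,-0.5],[0,0,0,0,0,0,-0.5],[0,0,0,0,0,0,-0.5],[0,0,0,0,0,0,-0.5]]'
python3 -c "
from h import *
plan((.4455,-.282,.025),0)"
```

```text
t: 37.37
tool_pos: [0.5226, 0.1379, 0.1565]
tool_rot: [3.141, 0.0, -0.007]
contact_force: [-0.3, -0.8, -2.0]
opening: 0.0385
grip_force: 52.9
t: 38.2
tool_pos: [0.4555, -0.2112, 0.1568]
tool_rot: [-3.139, 0.001, 0.005]
contact_force: [-0.3, 0.4, -0.8]
opening: 0.0389
grip_force: 52.9
t: 39.03
tool_pos: [0.4519, -0.2748, 0.1593]
tool_rot: [3.142, 0.001, 0.0]
contact_force: [-0.3, 0.2, -1.0]
opening: 0.0389
grip_force: 52.9
turn 0.001  shift x -6.4 y 7.2 z(down) 134.3 tilt [ 0. -0. -1.]
```

```bash
python3 -m crank '[[-6,7,10,0,0,0,-0.5],[0,0,20,0,0,0,-0.5],[0,0,25,0,0,0,-0.5],[0,0,25,0,0,0,-0.5],[0,0,25,0,0,0,-0.5],[0,0,12,0,0,0,-0.5],[0,0,8,0,0,0,-0.5],[0,0,3,0,0,0,-0.5],[0,0,0,0,0,0,-0.5],[0,0,0,0,0,0,-0.5]]'
python3 -m crank '[[0,0,2,0,0,0,-0.5],[0,0,1,0,0,0,-0.5],[0,0,1,0,0,0,-0.5],[0,0,0,0,0,0,-0.5],[0,0,0,0,0,0,-0.5],[0,0,0,0,0,0,-0.5],[0,0,0,0,0,0,-0.5],[0,0,0,0,0,0,-0.5],[0,0,0,0,0,0,-0.5],[0,0,0,0,0,0,-0.5]]'
```

```text
t: 39.87
tool_pos: [0.4465, -0.2832, 0.0325]
tool_rot: [3.14, -0.0, 0.003]
contact_force: [0.2, 0.8, -1.1]
opening: 0.0392
grip_force: 52.9
t: 40.7
tool_pos: [0.4456, -0.2824, 0.0272]
tool_rot: [-3.142, 0.0, 0.0]
contact_force: [-0.5, -1.6, -1.0]
opening: 0.039
grip_force: 52.9
```

```bash
python3 -m crank '[[0,0,1,0,0,0,-0.5],[0,0,1,0,0,0,-0.5],[0,0,0,0,0,0,-0.5],[0,0,0,0,0,0,-0.2],[0,0,0,0,0,0,0],[0,0,0,0,0,0,0.2],[0,0,0,0,0,0,0.2],[0,0,-10,0,0,0,0.2],[0,0,-25,0,0,0,0.2],[0,0,-30,0,0,0,0.2]]'
python3 -m crank '[[0,0,-30,0,0,0,0.2],[-20,-20,-30,0,0,0,0.2],[-20,-35,0,0,0,0,0],[-15,-35,0,0,0,0,0],[-10,-35,0,0,0,0,0],[-10,-35,0,0,0,0,0],[0,-30,0,0,0,0,0],[0,-20,0,0,0,0,0],[0,0,0,0,0,0,0],[0,0,0,0,0,0,0]]'
python3 - <<'E'
from h import *
t=snap('top','t7.png')[:,:,::-1].copy();snap('scene','s7.png');s=cv2.imread('pics/s7.png')
a=np.zeros((600,800,3),'uint8')
b=cv2.resize(t[165:285,385:490],(400,457),interpolation=2);a[:457,:400]=np.clip(b*1.4,0,255)
b=cv2.resize(t[195:285,220:320],(400,360),interpolation=2);a[:360,400:]=np.clip(b*1.4,0,255)
b=cv2.resize(s[210:325,50:180],None,fx=2,fy=2);a[365:595,405:665]=b
cv2.imwrite('pics/c9.png',a)
m=(t[165:215,400:480].max(2)<50).astype('uint8')
n,l,st,c=cv2.connectedComponentsWithStats(m);i=1+np.argmax(st[1:,4]);ys,xs=np.where(l==i)
P=np.float32([onz('top',x+400.,y+165.,.018)[:2]*1000 for x,y in zip(xs,ys)]);print('spoon',cv2.minAreaRect(P),P.mean(0))
# round end circle: pixels near +y end
y=P[:,1];rd=P[y>y.max()-36];ob=P[y<y.min()+36];h=P[(y>y.min()+52)&(y<y.max()-48)]
print('round',rd.mean(0),np.ptp(rd,0),'oblong',ob.mean(0),np.ptp(ob,0),'handle',h.mean(0))
E
```

```text
t: 41.53
tool_pos: [0.4442, -0.2812, 0.0894]
tool_rot: [-3.138, 0.0, 0.006]
contact_force: [-0.2, -0.5, -1.1]
opening: 0.0512
grip_force: 0.0
t: 42.37
tool_pos: [0.3709, -0.0719, 0.1511]
tool_rot: [3.14, 0.003, 0.003]
contact_force: [0.2, -0.4, -0.4]
opening: 0.0429
grip_force: 0.0
spoon ((595.7022094726562, -343.9452209472656), (36.055545806884766, 126.8751449584961), 0.06572334468364716) [ 594.7324  -337.77426]
round [ 594.643   -298.68518] [36.070374 34.744873] oblong [ 594.6828 -389.4932] [19.486694 35.674683] handle [ 594.90875 -341.75677]
```

View pics/c9.png

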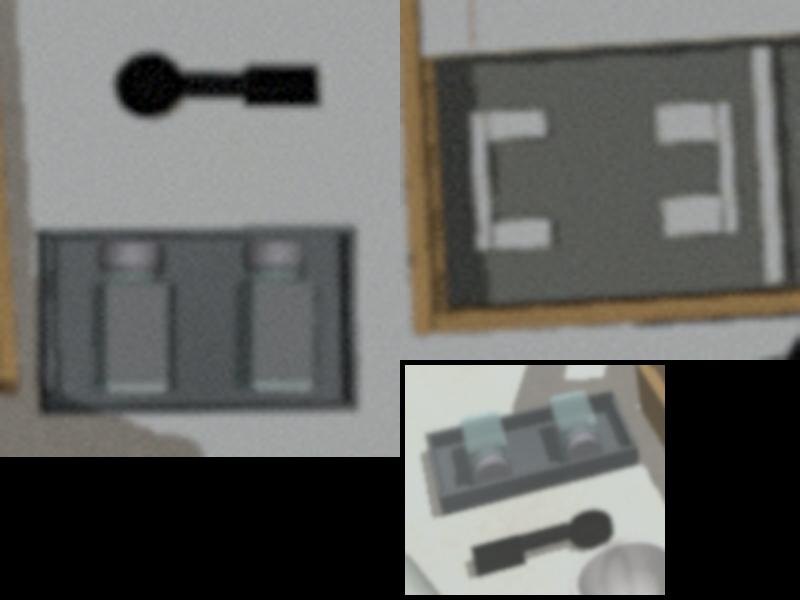

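Both empty jars lie in the tray at (135,320) and (280,320). The spoon set is at (220,85) with its round end left. The pocket seats are at (515,180) and (695,170). I'll measure the spoon and pocket edges from profiles.

```bash
cat > m3.py <<'E'
from h import *
def samp(n,g,P):
    uv=np.float32([proj(n,p) for p in P]); return cv2.remap(g,uv[None,:,0],uv[None,:,1],cv2.INTER_LINEAR)[0]
def cross(v,x,th):
    i=np.where(np.diff(np.sign(v-th)))[0]; return np.round([(x[k]+(th-v[k])/(v[k+1]-v[k])*(x[k+1]-x[k]))*1000 for k in i],1)
G={n:cv2.GaussianBlur(cv2.imread(f'pics/{f}').max(2).astype('float32'),(3,3),0) for n,f in(('top','t7.png'),('scene','s7.png'))}
r=np.arange(-.09,.09,.0005)
def pocket():
    g=G['top']
    for off in(-.004,0,.004):
        x=np.arange(-.01,.18,.0005);print('ends y',cross(samp('top',g,[dr(-.072+off,y,.023) for y in x]),x,95))
    for y0 in (.128,.135,.03,.022):
        x=np.arange(-.125,-.02,.0005);print('arms x at y',y0,cross(samp('top',g,[dr(q,y0,.023) for q in x]),x,95))
if __name__=='__main__':
    pocket()
    for n in('top','scene'):
      for z in(.02,0):
        y=np.arange(-.44,-.24,.0005)
        print(n,z,'along y',cross(samp(n,G[n],[(.595,q,z) for q in y]),y,60 if n=='top' else 110))
        x=np.arange(.55,.64,.0005)
        print('   across round/handle/oblong',*[cross(samp(n,G[n],[(q,yy,z) for q in x]),x,60 if n=='top' else 110) for yy in(-.301,-.344,-.388)])
E
python3 m3.py
```

```text
ends y [  2.9   9.2 146.6 152.1]
ends y [  2.8   8.8 146.7 152.2]
ends y [  2.6   8.5 147.3 152.3]
arms x at y 0.128 [-111.6  -96.   -46.7  -32.6]
arms x at y 0.135 [-111.1  -96.4  -47.4  -32.3]
arms x at y 0.03 [-108.8  -88.   -54.4  -34. ]
arms x at y 0.022 [-108.4  -87.9  -54.8  -34.2]
top 0.02 along y [-408.6 -277.6]
   across round/handle/oblong [574.8 614.3] [587.3 601.9] [582.1 606.6]
top 0 along y [-416.4 -283.1]
   across round/handle/oblong [576.5 616. ] [589.2 604.4] [584.  608.9]
scene 0.02 along y [-408.8 -284.8]
   across round/handle/oblong [582.5 632.9] [591.2 614.6] [589.2 628.4]
scene 0 along y [-411.1 -365.5 -323.  -282.5]
   across round/handle/oblong [558.5 611.1] [567.6 591.8] [565.5 605.7]
```

```bash
python3 -m crank '[[0,0,0,0,0,-0.12,0],[0,0,0,0,0,-0.12,0],[0,0,0,0,0,-0.12,0],[0,0,0,0,0,-0.12,0],[0,0,0,0,0,-0.12,0],[0,0,0,0,0,-0.12,0],[0,0,0,0,0,-0.12,0],[0,0,0,0,0,-0.12,0],[0,0,0,0,0,-0.12,0],[0,0,0,0,0,-0.12,0]]'
python3 -m crank '[[0,0,0,0,0,-0.12,0],[0,0,0,0,0,-0.12,0],[0,0,0,0,0,-0.12,0],[0,0,0,0,0,-0.01,0],[0,0,0,0,0,0,0],[0,0,0,0,0,0,0],[0,0,0,0,0,0,0],[0,0,0,0,0,0,0],[0,0,0,0,0,0,0],[0,0,0,0,0,0,0]]'
python3 -c "
from h import *
plan((.595,-.3435,.06),np.pi/2);print(ctrl.get_obs()['q'].round(2))"
```

```text
t: 43.3
tool_pos: [0.3708, -0.0736, 0.1504]
tool_rot: [-2.59, -1.778, 0.001]
contact_force: [-0.8, -0.8, 0.3]
opening: 0.0427
grip_force: 0.0
t: 44.13
tool_pos: [0.3707, -0.0724, 0.1502]
tool_rot: [2.223, 2.22, -0.0]
contact_force: [0.5, 0.5, 0.2]
opening: 0.0426
grip_force: 0.0
turn -0.001  shift x -271.1 y 224.3 z(down) 90.2 tilt [ 0. -0. -1.]
[-0.39 -0.55  2.25 -0.    1.44 -0.39]
```

```bash
python3 -m crank '[[-20,15,0,0,0,0,0],[-30,25,0,0,0,0,0],[-30,25,0,0,0,0,0],[-30,25,0,0,0,0,0],[-30,25,0,0,0,0,0],[-30,25,0,0,0,0,0],[-30,25,10,0,0,0,0],[-30,25,20,0,0,0,0],[-25,20,20,0,0,0,0],[-16,14,20,0,0,0,0]]'
python3 -m crank '[[0,0,10,0,0,0,0],[0,0,5,0,0,0,0],[0,0,0,0,0,0,0],[0,0,0,0,0,0,0],[0,0,0,0,0,0,0],[0,0,0,0,0,0,0],[0,0,0,0,0,0,0],[0,0,0,0,0,0,0],[0,0,0,0,0,0,0],[0,0,0,0,0,0,0]]'
python3 - <<'E'
from h import *
plan((.595,-.3435,.008),np.pi/2)
snap('scene','s8.png');snap('top','t8.png')
import m3
for n,f in(('top','t8.png'),('scene','s8.png')):
    g=cv2.GaussianBlur(cv2.imread('pics/'+f).max(2).astype('float32'),(3,3),0)
    y=np.arange(-.44,-.24,.0005);print(n,m3.cross(m3.samp(n,g,[(.595,q,.02) for q in y]),y,60 if n=='top' else 110))
E
```

```text
t: 44.97
tool_pos: [0.595, -0.3449, 0.0805]
tool_rot: [2.223, 2.218, -0.0]
contact_force: [-0.4, 0.2, 0.3]
opening: 0.0426
grip_force: 0.0
t: 45.8
tool_pos: [0.5932, -0.3421, 0.0666]
tool_rot: [2.222, 2.22, 0.0]
contact_force: [-0.1, -0.3, 0.1]
opening: 0.0423
grip_force: 0.0
turn -0.001  shift x -1.4 y 1.8 z(down) 58.6 tilt [ 0. -0. -1.]
top [-277.7]
scene [-410.5 -285.2]
```

```bash
python3 -m crank '[[-1,2,15,0,0,0,0],[0,0,15,0,0,0,0],[0,0,12,0,0,0,0],[0,0,8,0,0,0,0],[0,0,5,0,0,0,0],[0,0,2,0,0,0,0],[0,0,1,0,0,0,0],[0,0,0,0,0,0,-0.4],[0,0,0,0,0,0,-0.7],[0,0,0,0,0,0,-1]]' 50
python3 -m crank '[[0,0,0,0,0,0,-1],[0,0,0,0,0,0,-1],[0,0,0,0,0,0,-1],[0,0,0,0,0,0,-1],[0,0,0,0,0,0,-1],[0,0,0,0,0,0,-1],[0,0,0,0,0,0,-1],[0,0,0,0,0,0,-1],[0,0,0,0,0,0,-1],[0,0,0,0,0,0,-1]]'
```

```text
t: 46.73
tool_pos: [0.596, -0.3437, 0.0096]
tool_rot: [2.221, 2.219, 0.001]
contact_force: [0.6, -0.5, -1.3]
opening: 0.0142
grip_force: 52.2
t: 47.57
tool_pos: [0.5959, -0.3436, 0.0094]
tool_rot: [2.221, 2.219, 0.0]
contact_force: [-0.0, 0.2, 5.6]
opening: 0.0141
grip_force: 53.0
```

```bash
python3 -m crank '[[0,0,-10,0,0,0,-1],[0,0,-20,0,0,0,-1],[0,0,-30,0,0,0,-1],[0,0,-30,0,0,0,-1],[0,0,-30,0,0,0,-1],[0,0,-20,0,0,0,-1],[0,0,0,0,0,-0.057,-1],[0,0,0,0,0,0,-1],[0,0,0,0,0,0,-1],[0,0,0,0,0,0,-1]]'
python3 -c "
from h import *
plan(dr(-.0714,.0778,.15),np.pi/2+YD)"
```

```text
t: 48.4
tool_pos: [0.5941, -0.3424, 0.1462]
tool_rot: [-2.157, -2.279, 0.001]
contact_force: [0.0, -0.0, -1.2]
opening: 0.0143
grip_force: 52.2
turn -0.002  shift x 414.8 y -96.2 z(down) -3.8 tilt [-0.003  0.002 -1.   ]
```

```bash
python3 -m crank '[[15,-4,0,0,0,0,-1],[25,-6,0,0,0,0,-1],[30,-7,0,0,0,0,-1],[30,-7,0,0,0,0,-1],[30,-7,0,0,0,0,-1],[30,-7,0,0,0,0,-1],[30,-7,0,0,0,0,-1],[30,-7,0,0,0,0,-1],[30,-7,0,0,0,0,-1],[30,-7,0,0,0,0,-1]]'
python3 -m crank '[[30,-7,0,0,0,0,-1],[30,-7,0,0,0,0,-1],[30,-7,0,0,0,0,-1],[25,-5,0,0,0,0,-1],[15,-3,0,0,0,0,-1],[5,-1,0,0,0,0,-1],[0,0,0,0,0,0,-1],[0,0,0,0,0,0,-1],[0,0,0,0,0,0,-1],[0,0,0,0,0,0,-1]]'
python3 - <<'E'
from h import *
plan(dr(-.0714,.0778,.05),np.pi/2+YD)
snap('scene','s9.png');snap('top','t9.png')
o=ctrl.get_obs();p=o['tool_pos'];R=Ro.from_rotvec(o['tool_rot']).as_matrix();X=R[:,0]
a=np.zeros((600,800,3),'uint8')
for i,n in enumerate(('scene','top')):
    s=cv2.imread('pics/%s9.png'%n[0]);u0=np.int32(proj(n,p))-[50,50]
    b=cv2.resize(s[u0[1]:u0[1]+100,u0[0]:u0[0]+100],(400,400),interpolation=2);b=np.clip(b*1.4,0,255).astype('uint8') if n=='top' else b
    for c in(.064,-.066,.022,-.022):
        for yy in (-.02,0,.02):
            q=(proj(n,p+X*c+R[:,1]*yy+[0,0,.0106])-u0+.5)*4;cv2.circle(b,tuple(int(v) for v in q),2,(0,0,255),-1)
    a[:400,400*i:400*i+400]=b
cv2.imwrite('pics/c10.png',a[:400])
E
```

```text
t: 49.23
tool_pos: [0.5119, -0.0657, 0.1466]
tool_rot: [-2.158, -2.28, 0.002]
contact_force: [0.5, -0.2, -0.8]
opening: 0.0143
grip_force: 52.2
t: 50.07
tool_pos: [0.4763, 0.0649, 0.1481]
tool_rot: [-2.16, -2.281, 0.001]
contact_force: [-0.1, -0.0, -1.8]
opening: 0.0148
grip_force: 52.2
turn -0.003  shift x 1.4 y -2.0 z(down) 98.1 tilt [-0. -0. -1.]
```

View pics/c10.png

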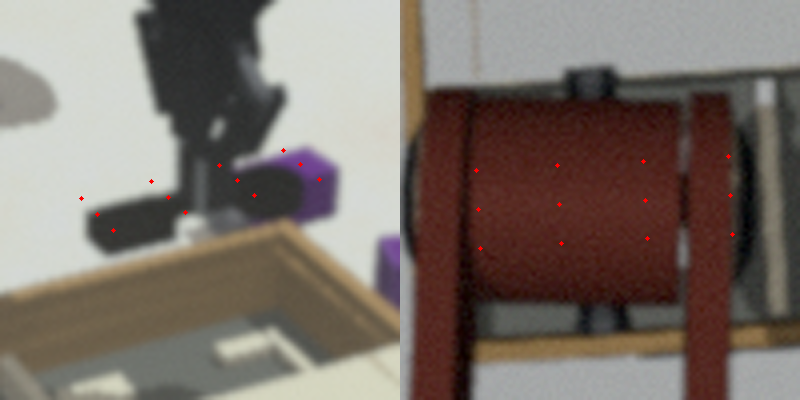

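The held set matches its projected ends in the scene crop: oblong end at x 87, round end at x 305. The error is about 1 mm or less. I'll lower it.

```bash
python3 -m crank '[[1,-2,10,0,0,0,-1],[0,0,20,0,0,0,-1],[0,0,25,0,0,0,-1],[0,0,20,0,0,0,-1],[0,0,15,0,0,0,-1],[0,0,10,0,0,0,-1],[0,0,5,0,0,0,-1],[0,0,0,0,0,0,-1],[0,0,0,0,0,0,-1],[0,0,0,0,0,0,-1]]'
python3 -c "
from h import *
plan(dr(-.0714,.0778,.0234),np.pi/2+YD)"
```

```text
t: 51.0
tool_pos: [0.4751, 0.0667, 0.0444]
tool_rot: [2.157, 2.282, 0.002]
contact_force: [-1.1, 0.7, -0.8]
opening: 0.0143
grip_force: 52.2
turn -0.001  shift x -0.5 y -0.9 z(down) 21.0 tilt [ 0.002 -0.    -1.   ]
```

```bash
python3 -m crank '[[0,-1,6,0,0,0,-1],[0,0,4,0,0,0,-1],[0,0,3,0,0,0,-1],[0,0,2,0,0,0,-1],[0,0,2,0,0,0,-1],[0,0,2,0,0,0,-1],[0,0,1,0,0,0,-1],[0,0,0,0,0,0,-1],[0,0,0,0,0,0,-1],[0,0,0,0,0,0,-1]]'
```

```text
t: 51.83
tool_pos: [0.4732, 0.0667, 0.0233]
tool_rot: [2.158, 2.283, 0.0]
contact_force: [0.4, 0.1, -0.5]
opening: 0.0145
grip_force: 52.3
```

It went in freely to z = 0.0233. I'll release and retreat to look.

```bash
python3 -m crank '[[0,0,0.5,0,0,0,-1],[0,0,0,0,0,0,-1],[0,0,0,0,0,0,-0.6],[0,0,0,0,0,0,-0.4],[0,0,0,0,0,0,-0.3],[0,0,0,0,0,0,-0.3],[0,0,-5,0,0,0,-0.3],[0,0,-20,0,0,0,-0.3],[0,0,-30,0,0,0,-0.3],[0,0,-30,0,0,0,-0.3]]'
python3 -m crank '[[0,0,-30,0,0,0,-0.3],[0,0,-30,0,0,0,-0.3],[0,-20,-20,0,0,0,-0.3],[-10,-30,0,0,0,0,-0.3],[-20,-30,0,0,0,0,-0.3],[-30,-20,0,0,0,0,-0.3],[-30,-10,0,0,0,0,-0.3],[-30,0,0,0,0,0,-0.3],[-30,0,0,0,0,0,-0.3],[-30,0,0,0,0,0,-0.3]]'
python3 - <<'E'
from h import *
snap('top','t10.png');snap('scene','s10.png')
t=cv2.imread('pics/t10.png');s=cv2.imread('pics/s10.png')
a=np.zeros((600,800,3),'uint8')
b=cv2.resize(t[120:290,205:395],(400,358),interpolation=2);a[:358,:400]=np.clip(b*1.4,0,255)
b=cv2.resize(s[150:300,160:395],(400,255),interpolation=2);a[:255,400:]=b
a[258:594,400:]=cv2.resize(t,(560,420))[0:336,60:460]
b=cv2.resize(t[195:285,220:320],(240,216),interpolation=2);a[362:578,:240]=np.clip(b*1.6,0,255)
cv2.imwrite('pics/c11.png',a)
E
```

```text
t: 52.67
tool_pos: [0.472, 0.0667, 0.1079]
tool_rot: [-2.157, -2.281, 0.003]
contact_force: [0.7, -0.0, 0.4]
opening: 0.0297
grip_force: 0.0
t: 53.5
tool_pos: [0.373, -0.1207, 0.1884]
tool_rot: [2.157, 2.281, 0.001]
contact_force: [0.3, 0.5, -0.2]
opening: 0.03
grip_force: 0.0
```

View pics/c11.png

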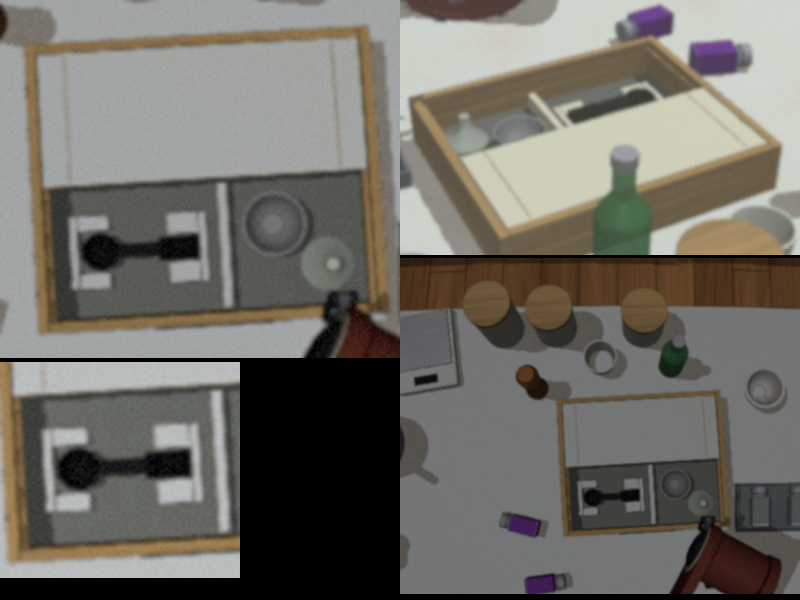

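The spoon set lies in its pocket (crop (140,248)), the board is fully back, and both empties are in the tray. I'll hand the job in.

```bash
python3 -c "
from h import *
print(ctrl.finish_job())"
```

```text
the job is handed in; nothing more can be done
None
```

Job handed in after about 54 s: the yellow jar, the only full one out, is in slot 2 under the fully closed board, both empty jars are in the refill tray, and the spoon set is in its pocket, as the last pictures show.

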